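Unstack the moulded coupling parts onto their checking stations

ROBOT

A 7-joint arm with a two-finger parallel gripper is mounted at the origin on the work surface. World frame = base frame: x ahead of the robot, y to its left, z up, the work surface at z = 0. Lengths are in m, angles in rad, forces in N, time in s.
With the tool pointing down it reaches from about 0.425 to 0.925 m from the base axis. Payload 6.8 kg.
Tool frame: the origin (TCP) lies midway between the tips of the shut fingers; the grasp point (between the pads) lies 19 mm behind it; z points along the fingers, y is the direction in which the jaws open and shut (so a half turn about z gives the same grasp; the last joint's range is limited). The gripper opens to 85 mm and grips with 20 to 120 N. Pads are 22 mm wide; open, the fingers measure 114 mm over their backs; the gripper's body (76 mm by 85 mm) begins 54 mm behind the grasp point. The pads swing forward as they close: fully open they stand 13 mm farther back than shut.
Start: joints at [-1.367, 0.477, 0.022, 1.555, -0.011, 1.109, -0.083], TCP at [0.207, 0.642, 0.231] pointing down, gripper open.
Joint ranges: [-2.96, 2.96], [-0.34, 2.1], [-1.41, 1.46], [0.24, 2.44], [-1.37, 4.51], [0.17, 1.92], [-2.96, 2.96]. Speed limits (rad/s): [2.39, 2.39, 3.14, 3.14, 3.14, 3.14, 3.14].

INTERFACE

Orientations are given as a unit quaternion [w, x, y, z].
In Python, from station import status, eyes, workorder gives the robot as it stands. The module is installed in compiled form; this text tells all that it offers.
- The arm moves only by the shell command python3 -m jog 'ROWS' [FORCE]. ROWS is text: rows parted by semicolons, each of 7 numbers parted by spaces: the shift along the tool's x, y, z in m, then the turn, a rotation vector about the tool's x, y, z in degrees, then the finger opening in m, from 0 to 0.0854. In form: dx dy dz rx ry rz jaw; .... A call has 1 to 5 rows; each row is the pose to reach, as a shift and turn from the pose commanded when the call began, along the tool's axes at that moment; what a row does not reach only later rows make up. A row lasts 1/10 s, in which the tool goes at most 50 mm and 8.59 degrees, less where a joint would pass 70% of its speed; a pose out of reach is approached as far as the arm can. A call with a gripper value outside its range is refused whole. The fingers move at their own pace and stop on an object; FORCE is the grip in N (left out, the last holds). Time passes only in rows, so rows that repeat a pose let the fingers close. It gives the time, the measured TCP pose, the force and the opening at its end, in the units of the state.
- status.get_obs(): the state, without advancing time (a new reading comes with each control period).
- eyes.read_camera(name): name is "side" or "top" or "wrist"; returns a dict with "image" (480x640x3 uint8, red, green, blue), "intrinsics" (3x3 intrinsics, pixels), "position" and "orientation" of the camera in the world. Camera axes: x right, y up, looking along -z (the intrinsics and any distortion apply to the point x, -y, -z); pixel columns grow to the right and rows downward; lengths in m; the calibration is good to about 2 mm. The wrist camera is an equidistant fisheye: a pixel r from the principal point sees the ray r / f radians off the axis. A picture is of the moment at which its call begins. There is no depth.
- workorder.hand_in(): hands the job in, once; it reports no verdict.
The state is a dict: "t": time; "q": joint angles; "joint_vel": joint speeds; "joint_torque": joint torques, N m; "eef_pos": TCP position; "tool_rot": TCP orientation; "contact_force": force on the tool from outside, world axes, zero at the start; "torque": the same for the moment, N m; "gripper_width": opening from 0.0 (shut) to 1.0 (fully open).
Only numpy, scipy, OpenCV 4.12 (cv2) and the standard library are available. Lean on these libraries where they do the work, as an engineer would, in place of code of your own. Each camera call takes 0.05 s, during which the arm holds its last target.

TASK

Take the two stacks of moulded coupling parts apart and set every part on its own checking station: each flange flat in the nest of its own colour, each collar over the post of its own colour and right down on its base, and the white nozzle on the steel taper with the white base, pressed home with a firm push of about 10 N so that it wedges tight and stands upright. Let go of everything at the end.

Things in the scene. Friction and masses are not known exactly. Their poses are not given: they have to be found in the camera images.
- flange_blue: Loose blue flange, 90 g: a round plate 68 mm across and 10 mm thick with a round hub 40 mm across on top; 30 mm high in all. Origin: centre of its underside; z up along its axis. At the start it is the lowest part of one of the two stacks, on a plain grey rest 84 mm across and 8 mm high. Grip it by the hub.
- flange_red: Loose red flange, same size and origin as the blue one; at the start the lowest part of the other stack, on a like grey rest.
- collar_yellow: Loose yellow ring, 48 mm outside, 22 mm bore, 22 mm high, 50 g. Origin: centre of its underside; z along its axis. At the start it lies on the hub of one of the flanges (either one), roughly centred.
- collar_black: Loose black ring, same size and origin as the yellow one; at the start it lies on the hub of the other flange.
- nozzle: Loose white nozzle, 30 g, 50 mm high: a hollow tapering skirt 30 mm high (outside 35 mm and inside 27 mm across at its open underside, 29 and 21 mm at its top), a ledge up to 34 mm above the underside, and on it a solid round head 24 mm across with a flat top, by which it is gripped. Origin: centre of its underside; z up along its axis. At the start it stands roughly centred on one of the collars.
- nest_blue: Blue round shallow dish, fixed, about 94 mm across: flat floor 4 mm above the table, about 80 mm across inside, rim 10 mm high. Place of the blue flange. Origin: centre of its underside, on the table.
- nest_red: Red round shallow dish, fixed, same as the blue one. Place of the red flange.
- post_yellow: Yellow round base, fixed, 72 mm across and 8 mm high, with an upright steel post 14 mm thick in its middle, cylindrical up to 24 mm above the table and then pointed, tip at 32 mm. Place of the yellow collar. Origin: centre of its underside, on the table.
- post_black: Black round base with a steel post, fixed, same as the yellow one. Place of the black collar.
- spigot: White round base, fixed, 72 mm across, 10 mm high, with an upright steel taper: 28.6 mm thick at the base, 22 mm at 43 mm above the table, then chamfered to 15 mm at its top at 46 mm. Place of the nozzle, which seats with its underside 17 to 19 mm above the table; a push of about 10 N, on its head or while held, wedges it by friction. Origin: centre of the underside, on the table.

How it is judged:
At the end, for the whole second after the job is handed in: Flanges flat (3 degrees) in their own colour's nest (12 mm from centre, underside below 7 mm); collars flat round their own colour's post (8 mm, below 11 mm); nozzle upright (4.5 degrees) on the taper (5 mm, below 21 mm), wedged with over 6 N; all released and at rest (horizontal distance between flange_blue and nest_blue below 0.012 m and z of flange_blue in the frame of nest_blue below 0.007 m and angle between each of flange_blue, flange_red, collar_yellow, collar_black's own z axis and vertical below 0.06 rad and horizontal distance between flange_red and nest_red below 0.012 m and z of flange_red in the frame of nest_red below 0.007 m and horizontal distance between collar_yellow and post_yellow below 0.008 m and z of collar_yellow in the frame of post_yellow below 0.011 m and horizontal distance between collar_black and post_black below 0.008 m and z of collar_black in the frame of post_black below 0.011 m and horizontal distance between nozzle and spigot below 0.005 m and z of nozzle in the frame of spigot below 0.021 m and angle between nozzle's own z axis and vertical below 0.08 rad and contact force between nozzle and spigot above 6 N and linear speed of each of flange_blue, flange_red, collar_yellow, collar_black, nozzle below 0.02 m/s); the robot touches nothing.
It also fails if it takes over 134 s, if anything falls off the work surface, if the arm or the gripper's body presses on something with over 40 N, if the wrist force passes 120 N, or if a joint passes its speed limit or range.

## Working session

There is one attempt and no reset: what is moved stays moved. The work goes in short steps, Python scripts to look and compute and a shell command to move; the robot and the scene stay as the last step left them, time stands still between calls to the robot, and variables do not carry over. Pictures are saved under pics/ and viewed, and the job is handed in when it is done.

```bash
ls; mkdir -p pics; cat > h.py <<'E'
from station import status, eyes
import numpy as np, cv2
from scipy.spatial.transform import Rotation as R
def snap(n, fn=None):
    c=eyes.read_camera(n)
    if fn: cv2.imwrite('pics/'+fn, c['image'][:,:,::-1])
    return c
def rot(q): return R.from_quat([q[1],q[2],q[3],q[0]])
def ray(c,u,v):
    K=np.array(c['intrinsics']); x=(u-K[0,2])/K[0,0]; y=(v-K[1,2])/K[1,1]
    if c.get('fish'):
        r=np.hypot(x,y); s=np.sin(r)/r if r>1e-9 else 1; d=np.array([x*s,y*s,np.cos(r)])
    else: d=np.array([x,y,1.])
    d=d*[1,-1,-1]
    d=rot(c['orientation']).apply(d); return np.array(c['position']),d/np.linalg.norm(d)
def onz(c,u,v,z):
    p,d=ray(c,u,v); return p+d*(z-p[2])/d[2]
E
python3 - <<'E'
from h import *
for n in ['side','top','wrist']:
    c=snap(n,n+'0.png'); print(n,[ (k,np.round(v,3).tolist()) for k,v in c.items() if k!='image'])
o=status.get_obs(); print({k:np.round(v,3).tolist() for k,v in o.items()})
E
```

```text
pics
side [('intrinsics', [[465.11, 0.0, 315.928], [0.0, 465.11, 234.083], [0.0, 0.0, 1.0]]), ('position', [0.272, -0.654, 0.443]), ('orientation', [0.843, 0.505, -0.101, -0.156])]
top [('intrinsics', [[460.926, 0.0, 319.58], [0.0, 460.926, 235.312], [0.0, 0.0, 1.0]]), ('position', [0.476, 0.014, 0.812]), ('orientation', [0.709, 0.031, -0.051, -0.703])]
wrist [('intrinsics', [[371.648, 0.0, 314.655], [0.0, 371.648, 235.335], [0.0, 0.0, 1.0]]), ('position', [0.128, 0.667, 0.373]), ('orientation', [0.797, -0.132, -0.095, 0.581])]
{'t': 0.15, 'q': [-1.367, 0.478, 0.022, 1.556, -0.011, 1.109, -0.083], 'joint_vel': [0.0, -0.003, -0.001, -0.002, 0.001, 0.001, 0.0], 'joint_torque': [0.003, -59.693, 1.61, -28.149, 0.013, 0.007, -0.0], 'eef_pos': [0.207, 0.642, 0.231], 'tool_rot': [-0.0, 0.155, 0.988, -0.001], 'contact_force': [-0.277, -0.232, -0.359], 'torque': [-0.023, -0.031, 0.018], 'gripper_width': 0.999}
```

View pics/top0.png

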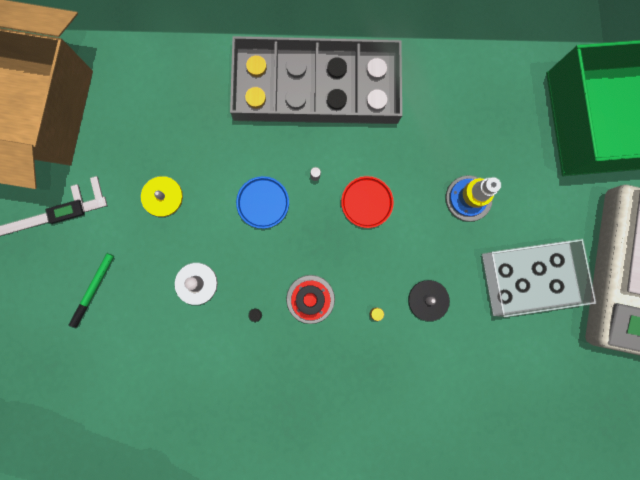

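View pics/side0.png

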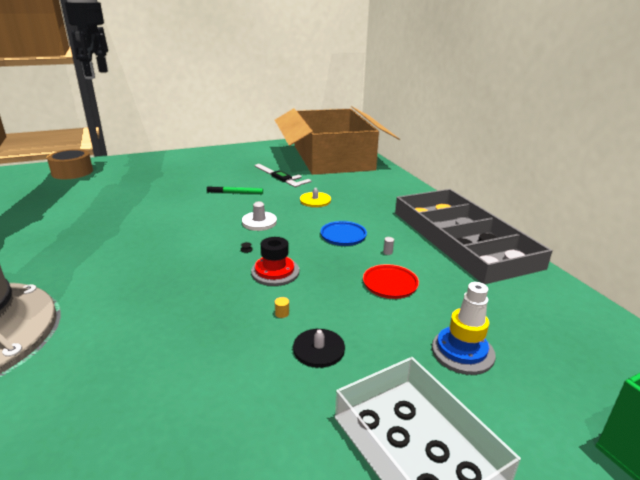

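View pics/wrist0.png

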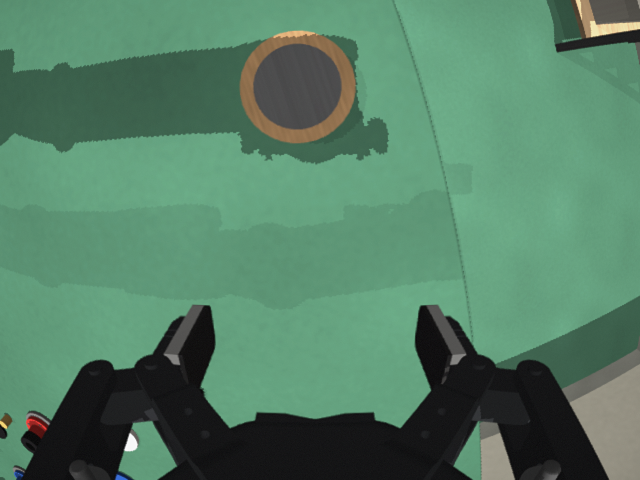

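Top view: yellow post (161,196), spigot (196,284), blue nest (262,202), red nest (367,202), black post (429,300). The nozzle/yellow/blue stack is at (470,198) and the black/red stack at (310,299). Small loose cylinders sit at (315,173), (255,315) and (378,314). Next I measure by casting contours onto planes at known heights.

```bash
cat >> h.py <<'E'
def mask(img,name):
    h=cv2.cvtColor(img,cv2.COLOR_RGB2HSV); H,S,V=[h[:,:,i].astype(int) for i in range(3)]
    m={'yellow':(abs(H-28)<8)&(S>150)&(V>110),'blue':(abs(H-108)<12)&(S>130)&(V>70),
     'red':((H<6)|(H>174))&(S>170)&(V>90),'white':(S<40)&(V>165),'black':(V<65)&(S<90),
     'grey':(S<40)&(V>80)&(V<165)}[name]
    return m.astype(np.uint8)*255
def blobs(c,name,amin=60):
    m=mask(c['image'],name)
    cs,_=cv2.findContours(m,cv2.RETR_EXTERNAL,cv2.CHAIN_APPROX_NONE)
    return [k for k in cs if cv2.contourArea(k)>amin]
def circ(c,k,z):
    """hull of contour cast on plane z -> algebraic circle fit: centre, diameter, rms"""
    k=cv2.convexHull(k)[:,0,:] if False else k[:,0,:]
    P=np.array([onz(c,u,v,z)[:2] for u,v in k]); o=P.mean(0); Q=P-o
    for _ in range(4):
        A=np.c_[2*Q,np.ones(len(Q))]; s=np.linalg.lstsq(A,(Q**2).sum(1),rcond=None)[0]
        r=np.sqrt(s[2]+s[0]**2+s[1]**2); e=np.hypot(*(Q-s[:2]).T)-r
        keep=abs(e)<max(2*e.std(),.0005); Q=Q[keep]
    return s[:2]+o,2*r,e.std()
E
python3 - <<'E'
from h import *
for n in ['top','side']:
    c=snap(n)
    for col,z in [('yellow',.008),('blue',.010),('red',.010),('white',.010),('black',.008),('grey',.008)]:
        for k in blobs(c,col):
            x,y,w,h=cv2.boundingRect(k); p,d,e=circ(c,k,z)
            if w<80 and .02<d<.14: print(n,col,(x+w//2,y+h//2),w,h,'z',z,np.round(p,4),'D %.4f rms %.4f'%(d,e))
E
```

```text
top yellow (377, 314) 13 13 z 0.008 [ 0.4345 -0.1073] D 0.0201 rms 0.0005
top yellow (480, 192) 28 28 z 0.008 [ 0.6517 -0.2941] D 0.0441 rms 0.0035
top yellow (162, 196) 42 41 z 0.008 [0.6367 0.2711] D 0.0708 rms 0.0005
top yellow (255, 97) 19 19 z 0.008 [0.8214 0.1113] D 0.0343 rms 0.0006
top yellow (256, 65) 19 19 z 0.008 [0.882  0.1108] D 0.0346 rms 0.0006
top blue (468, 197) 36 37 z 0.01 [ 0.6408 -0.2718] D 0.0638 rms 0.0019
top blue (262, 202) 53 53 z 0.01 [0.6279 0.094 ] D 0.0923 rms 0.0005
top red (311, 300) 38 39 z 0.01 [0.4577 0.0075] D 0.0648 rms 0.0005
top red (367, 202) 52 51 z 0.01 [ 0.6308 -0.0912] D 0.0903 rms 0.0005
top white (311, 299) 46 46 z 0.01 [0.4594 0.0077] D 0.0754 rms 0.0015
top white (196, 284) 42 42 z 0.01 [0.4847 0.2055] D 0.0702 rms 0.0005
top white (24, 224) 48 22 z 0.01 [0.5838 0.504 ] D 0.0542 rms 0.0115
top white (634, 252) 11 83 z 0.01 [ 0.5427 -0.5799] D 0.0914 rms 0.0201
top white (76, 192) 10 15 z 0.01 [0.6413 0.4189] D 0.0202 rms 0.0030
top white (491, 187) 20 18 z 0.01 [ 0.6623 -0.3135] D 0.0328 rms 0.0014
top white (94, 193) 23 35 z 0.01 [0.63
[... 3365 characters left out ...]
) 29 7 z 0.008 [0.0822 0.7992] D 0.0577 rms 0.0042
side grey (342, 405) 15 22 z 0.008 [ 0.4429 -0.3026] D 0.0242 rms 0.0021
side grey (463, 354) 63 38 z 0.008 [ 0.6426 -0.2759] D 0.0754 rms 0.0048
side grey (319, 338) 11 19 z 0.008 [ 0.4667 -0.1858] D 0.0274 rms 0.0047
side grey (53, 324) 14 28 z 0.008 [ 0.0848 -0.0163] D 0.0806 rms 0.0027
side grey (468, 311) 18 26 z 0.008 [ 0.6984 -0.2036] D 0.0442 rms 0.0068
side grey (476, 295) 21 14 z 0.008 [ 0.7405 -0.1774] D 0.0297 rms 0.0020
side grey (275, 275) 47 18 z 0.008 [0.4598 0.0048] D 0.0740 rms 0.0036
side grey (389, 247) 10 15 z 0.008 [0.6847 0.009 ] D 0.0384 rms 0.0063
side grey (259, 213) 12 16 z 0.008 [0.4827 0.2411] D 0.0654 rms 0.0057
```

```bash
python3 - <<'E'
from h import *
t=snap('top')['image'][:,:,::-1]; s=snap('side')['image'][:,:,::-1]
a=cv2.resize(t[160:235,430:530],None,fx=4,fy=4,interpolation=0); b=cv2.resize(s[275:375,420:520],None,fx=4,fy=4,interpolation=0)
o=np.zeros((400,800,3),np.uint8); o[:300,:400]=a; o[:,400:]=b; cv2.imwrite('pics/z1.png',o)
E
```

```text
(no output)
```

View pics/z1.png

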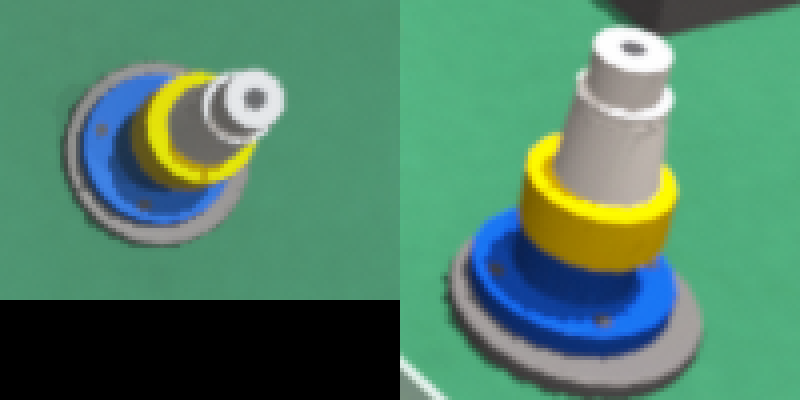

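Zoomed: the nozzle head's centre mark is at top pixel (493.7,184.2) and side pixel (478.2,286.7). Now I triangulate that, and fit the other stack parts.

```bash
python3 - <<'E'
from h import *
t=snap('top'); s=snap('side')
def tri(a,b):
    p,d=ray(t,*a); q,e=ray(s,*b)
    k=np.linalg.lstsq(np.c_[d,-e],q-p,rcond=None)[0]; A=p+d*k[0];B=q+e*k[1]; return (A+B)/2,np.linalg.norm(A-B)
print('nozzle tri',tri((493.3,183.8),(477.8,286.3)), 'top',onz(t,493.3,183.8,.11),'side',onz(s,477.8,286.3,.11))
def dark(c,col,x,y,r):
    m=mask(c['image'],col); k=[k for k in blobs(c,col,20) if cv2.pointPolygonTest(k,(x,y),True)>-r]; return k
for col,x,y,zs in [('yellow',480,192,(.06,)),('blue',468,197,(.018,)),('grey',469,198,(.008,)),('black',310,299,(.06,.04)),('red',311,300,(.018,)),('grey',310,299,(.008,))]:
    for k in dark(t,col,x,y,6):
        for z in zs:
            p,d,e=circ(t,k,z); print('top',col,z,cv2.boundingRect(k),np.round(p,4),'D %.4f rms %.4f'%(d,e))
i=s['image'][:,:,::-1][225:300,235:335]; j=t['image'][:,:,::-1][262:337,260:360]
cv2.imwrite('pics/z2.png',np.hstack([cv2.resize(j,None,fx=4,fy=4,interpolation=0),cv2.resize(i,None,fx=4,fy=4,interpolation=0)]))
E
```

```text
nozzle tri (array([ 0.64278392, -0.27700063,  0.11194725]), np.float64(0.0020911371818655823)) top [ 0.64231136 -0.27716577  0.11      ] side [ 0.64625928 -0.27480486  0.11      ]
top blue 0.018 (450, 179, 36, 37) [ 0.6391 -0.269 ] D 0.0631 rms 0.0019
top grey 0.008 (473, 181, 21, 19) [ 0.6537 -0.2977] D 0.0303 rms 0.0022
top red 0.018 (292, 281, 38, 39) [0.4579 0.0075] D 0.0641 rms 0.0004
```

View pics/z2.png

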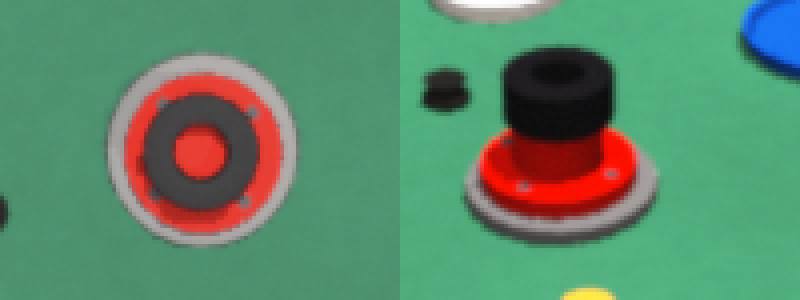

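Both sources put the nozzle axis at about (0.643,-0.276) with its top near z 0.11, as expected. Next I work out the transit shift.

```bash
cat >> h.py <<'E'
def go(x,y,z,yaw=180.):
    """shift/turn in tool axes from measured pose to world target, tool down, tool x at angle yaw"""
    o=status.get_obs(); T=rot(o['tool_rot']); a=np.radians(yaw)
    G=R.from_matrix(np.array([[np.cos(a),np.sin(a),0],[np.sin(a),-np.cos(a),0],[0,0,-1.]]))
    d=T.inv().apply(np.array([x,y,z])-o['eef_pos']); r=(T.inv()*G).as_rotvec(degrees=True)
    print('t %.2f pos'%o['t'],np.round(o['eef_pos'],4),'F',np.round(o['contact_force'],1),'w %.3f'%(o['gripper_width']*.0854),'\n shift',np.round(d,4),'turn',np.round(r,2))
E
python3 -c "
from h import *
go(.643,-.276,.2)"
```

```text
t 0.45 pos [0.207  0.6424 0.2312] F [-0.6 -0.3  0.1] w 0.085 
 shift [-0.6967 -0.7404  0.0313] turn [-1.000e-02 -0.000e+00 -1.787e+01]
```

```bash
python3 -m jog '-0.2 -0.2 0 0 0 -6 0.05; -0.4 -0.4 0 0 0 -12 0.05; -0.697 -0.74 0 0 0 -17.9 0.05; -0.697 -0.74 0 0 0 -17.9 0.05; -0.697 -0.74 0 0 0 -17.9 0.05'; python3 -c "
from h import *
go(.643,-.276,.2)"
```

```text
t: 0.95
eef_pos: [0.3174, 0.4159, 0.2315]
tool_rot: [0.0, -0.0, 1.0, 0.0]
contact_force: [2.1, 0.8, 0.5]
gripper_width: 0.587
t 0.95 pos [0.3174 0.4159 0.2315] F [2.1 0.8 0.5] w 0.050 
 shift [-0.3252 -0.6921  0.0312] turn [0.03 0.02 0.04]
```

```bash
M='-0.325 -0.692 0 0 0 0 0.05'; python3 -m jog '-0.325 -0.692 0 0 0 0 0.05; -0.325 -0.692 0 0 0 0 0.05; -0.325 -0.692 0 0 0 0 0.05; -0.325 -0.692 0 0 0 0 0.05; -0.325 -0.692 0 0 0 0 0.05'; python3 -m jog '-0.22 -0.466 0.03 0 0 0 0.05; -0.22 -0.466 0.03 0 0 0 0.05; -0.22 -0.466 0.03 0 0 0 0.05; -0.22 -0.466 0.03 0 0 0 0.05; -0.22 -0.466 0.03 0 0 0 0.05'; python3 -c "
from h import *
go(.643,-.276,.2)"
```

```text
t: 1.45
eef_pos: [0.4236, 0.1897, 0.2317]
tool_rot: [0.0, -0.0, 1.0, 0.0]
contact_force: [1.6, 0.5, -0.4]
gripper_width: 0.583
t: 1.95
eef_pos: [0.5304, -0.0359, 0.2171]
tool_rot: [0.001, -0.0, 1.0, 0.0]
contact_force: [1.6, 1.3, 0.4]
gripper_width: 0.587
t 1.95 pos [ 0.5304 -0.0359  0.2171] F [1.6 1.3 0.4] w 0.050 
 shift [-0.1123 -0.2402  0.0171] turn [0.02 0.06 0.06]
```

```bash
python3 -m jog '-0.112 -0.24 0.02 0 0 0 0.05; -0.112 -0.24 0.02 0 0 0 0.05; -0.112 -0.24 0.02 0 0 0 0.05; -0.112 -0.24 0.02 0 0 0 0.05; -0.112 -0.24 0.02 0 0 0 0.05'; python3 -m jog '0 0 0.04 0 0 0 0.05; 0 0 0.04 0 0 0 0.05;0 0 0.04 0 0 0 0.05'; python3 -c "
from h import *
snap('wrist','w1.png');snap('top','t1.png'); c=snap('side','s1.png')
go(.643,-.276,.1)"
```

```text
t: 2.45
eef_pos: [0.6361, -0.2616, 0.1978]
tool_rot: [0.0, -0.001, 1.0, 0.0]
contact_force: [0.8, 0.5, -0.8]
gripper_width: 0.584
t: 2.75
eef_pos: [0.6348, -0.2589, 0.1574]
tool_rot: [-0.001, -0.001, 1.0, 0.001]
contact_force: [0.5, -0.2, 0.3]
gripper_width: 0.584
t 2.90 pos [ 0.6364 -0.259   0.1599] F [ 0.  -0.4 -0. ] w 0.050 
 shift [-0.0064 -0.017   0.0599] turn [-0.01  0.16  0.12]
```

View pics/w1.png

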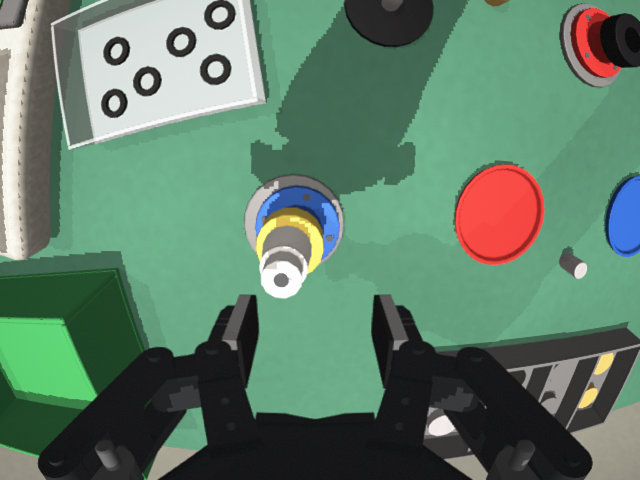

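View pics/s1.png

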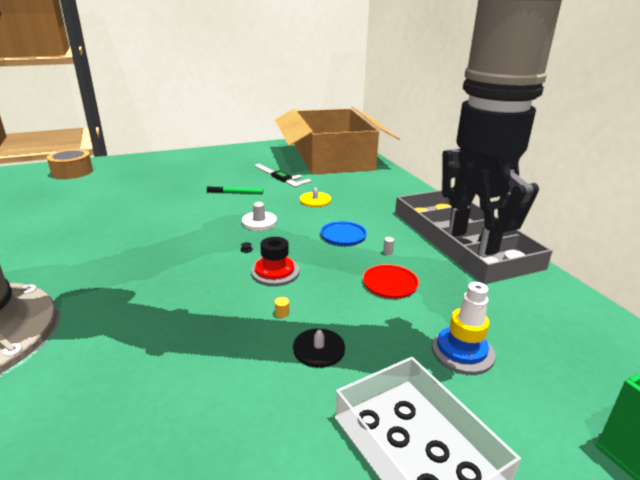

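Wrist view: the nozzle head's dark centre is at about (281,280), left of the finger midline (x≈315) and a bit ahead. Red nest at (500,214). Casting the rays.

```bash
cat >> h.py <<'E'
_s=snap
def snap(n,fn=None):
    c=_s(n,fn); c['fish']=(n=='wrist'); return c
E
python3 - <<'E'
from h import *
c=snap('wrist')
print('wrist nozzle',onz(c,281,280,.11))
for col,z in [('red',.01),('grey',.008),('white',.11)]:
    for k in blobs(c,col,150):
        x,y,w,h=cv2.boundingRect(k)
        if w<130 and x>150: p,d,e=circ(c,k,z); print(col,(x,y,w,h),np.round(p,4),'D %.4f rms %.4f'%(d,e))
go(.643,-.276,.15)
E
```

```text
wrist nozzle [ 0.64584152 -0.27895671  0.11      ]
red (455, 162, 88, 99) [ 0.6313 -0.0941] D 0.0911 rms 0.0003
red (573, 7, 47, 68) [0.4578 0.0073] D 0.0650 rms 0.0034
grey (440, 452, 48, 28) [ 1.0171 -0.0659] D 0.1132 rms 0.0066
grey (425, 407, 32, 29) [ 0.8876 -0.1067] D 0.0443 rms 0.0026
grey (380, 295, 28, 55) [ 0.7449 -0.2   ] D 0.0565 rms 0.0054
grey (222, 295, 28, 55) [ 0.7453 -0.3194] D 0.0560 rms 0.0055
grey (559, 249, 25, 26) [0.6796 0.0027] D 0.0261 rms 0.0033
grey (264, 246, 39, 23) [ 0.679  -0.2864] D 0.0306 rms 0.0012
grey (263, 223, 48, 37) [ 0.6621 -0.2828] D 0.0390 rms 0.0010
grey (250, 172, 95, 57) [ 0.6433 -0.2772] D 0.0821 rms 0.0024
grey (562, 2, 58, 83) [0.4595 0.0051] D 0.0768 rms 0.0037
white (428, 412, 25, 21) [ 0.772  -0.1602] D 0.0235 rms 0.0004
white (260, 242, 48, 52) [ 0.638  -0.2777] D 0.0295 rms 0.0009
white (245, 181, 35, 70) [ 0.6097 -0.2786] D 0.0364 rms 0.0026
white (213, 5, 16, 15) [ 0.4973 -0.3085] D 0.0078 rms 0.0002
t 2.95 pos [ 0.6364 -0.2591  0.1599] F [-1.  -0.   0.7] w 0.050 
 shift [-0.0066 -0.0169  0.01  ] turn [-0.02  0.16  0.12]
```

Three views agree to about 2 mm: nozzle axis ≈ (0.644,-0.277). I align, then descend so the tips stop just above the ledge (z 0.094).

```bash
python3 -m jog '-0.0075 -0.018 0 0 0 0 0.05; -0.0075 -0.018 0 0 0 0 0.05; -0.0075 -0.018 0.03 0 0 0 0.05; -0.0075 -0.018 0.03 0 0 0 0.05;-0.0075 -0.018 0.03 0 0 0 0.05'; python3 - <<'E'
from h import *
c=snap('wrist','w2.png'); go(.644,-.277,.098)
E
```

```text
t: 3.45
eef_pos: [0.6426, -0.277, 0.1283]
tool_rot: [-0.0, -0.001, 1.0, 0.0]
contact_force: [0.3, 0.1, 0.0]
gripper_width: 0.586
t 3.50 pos [ 0.6432 -0.2774  0.1291] F [ 0.7 -0.4  1. ] w 0.050 
 shift [-0.0008  0.0004  0.0311] turn [-0.    0.05  0.07]
```

View pics/w2.png

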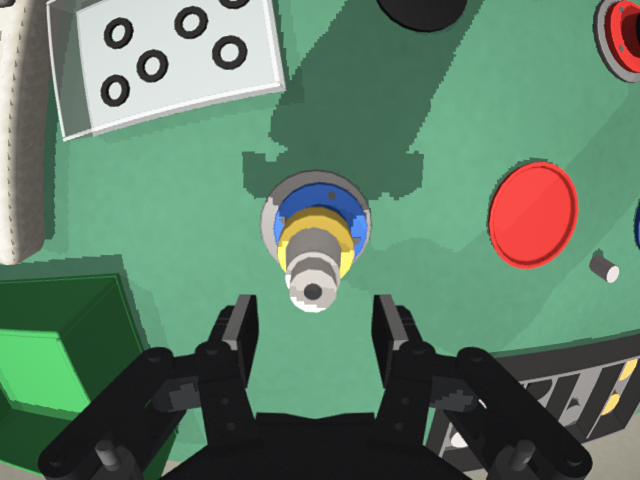

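The head is centred between the fingers (313 against midline 315). Descending and closing.

```bash
python3 -m jog '0 0 0.016 0 0 0 0.05; 0 0 0.031 0 0 0 0.05; 0 0 0.031 0 0 0 0.05; 0 0 0.031 0 0 0 0.015; 0 0 0.031 0 0 0 0.015' 40;  python3 -m jog '0 0 0 0 0 0 0.015; 0 0 0 0 0 0 0.015; 0 0 0 0 0 0 0.015;0 0 0 0 0 0 0.015;0 0 0 0 0 0 0.015' 40; python3 -m jog '0 0 0 0 0 0 0.015; 0 0 0 0 0 0 0.015; 0 0 -0.01 0 0 0 0.015;0 0 -0.03 0 0 0 0.015;0 0 -0.05 0 0 0 0.015' 40; python3 - <<'E'
from h import *
c=snap('wrist','w3.png'); c=snap('side','s3.png');go(.644,-.277,.098)
E
```

```text
t: 4.0
eef_pos: [0.643, -0.2782, 0.0972]
tool_rot: [0.0, -0.0, 1.0, -0.0]
contact_force: [-0.3, 0.9, 4.8]
gripper_width: 0.263
t: 4.5
eef_pos: [0.643, -0.2781, 0.0972]
tool_rot: [0.0, -0.0, 1.0, -0.0]
contact_force: [0.1, -0.4, 1.5]
gripper_width: 0.256
t: 5.0
eef_pos: [0.6423, -0.2777, 0.1475]
tool_rot: [-0.001, -0.0, 1.0, 0.0]
contact_force: [0.8, -0.1, -0.8]
gripper_width: 0.258
t 5.10 pos [ 0.6444 -0.2789  0.1504] F [0.2 0.1 0.1] w 0.022 
 shift [0.0007 0.002  0.0524] turn [-0.1   0.28  0.02]
```

View pics/w3.png

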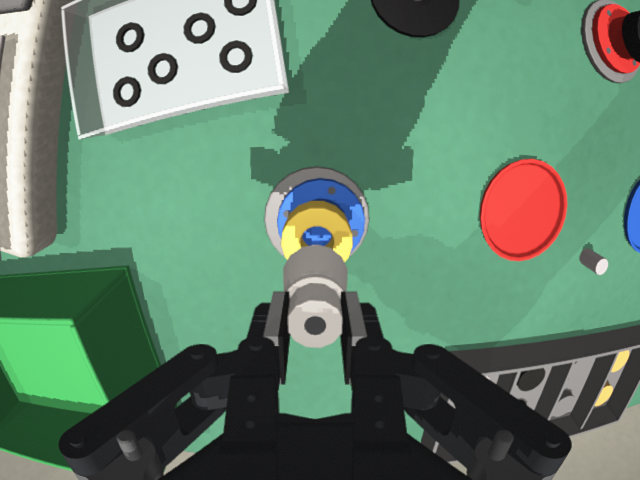

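View pics/s3.png

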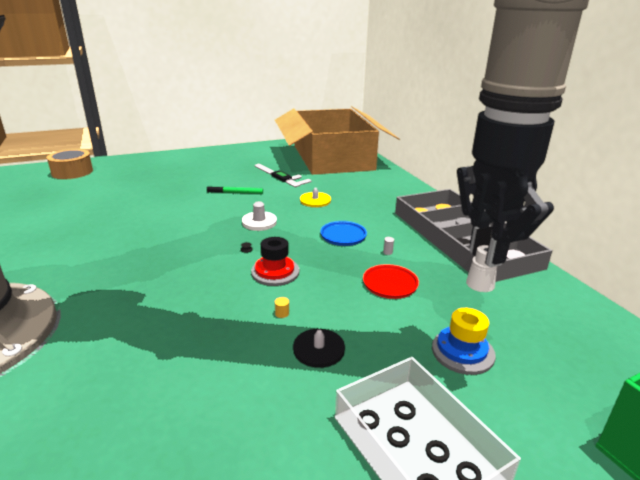

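Nozzle held upright. The side view shows the yellow collar still on the blue flange at (470,325). Carrying the nozzle to the spigot at (0.485,0.205).

```bash
python3 -m jog '0.159 0.484 0 0 0 0 0.015; 0.159 0.484 0 0 0 0 0.015; 0.159 0.484 0 0 0 0 0.015; 0.159 0.484 0 0 0 0 0.015; 0.159 0.484 0 0 0 0 0.015' |head -2;  python3 -c "
from h import *
go(.485,.205,.15)"
```

```text
t: 5.6
eef_pos: [0.5633, -0.0386, 0.1465]
t 5.60 pos [ 0.5633 -0.0386  0.1465] F [ 0.6  0.4 -0.1] w 0.022 
 shift [ 0.0781  0.2436 -0.0034] turn [ 0.01 -0.04  0.03]
```

```bash
python3 -m jog '0.018 0.243 -0.003 0 0 0 0.015; 0.018 0.243 -0.003 0 0 0 0.015; 0.018 0.243 -0.003 0 0 0 0.015; 0.018 0.243 -0.003 0 0 0 0.015; 0.018 0.243 -0.003 0 0 0 0.015' |head -2; python3 -m jog '0 0 0 0 0 0 0.015; 0 0 0 0 0 0 0.015; 0 0 0 0 0 0 0.015' |head -2;  python3 - <<'E'
from h import *
go(.485,.205,.15)
c=snap('wrist','w4.png'); snap('side','s4.png'); go(.485,.205,.15); t=snap('top','t4.png'); go(.485,.205,.15)
E
```

```text
t: 6.1
eef_pos: [0.5454, 0.2054, 0.1496]
t: 6.4
eef_pos: [0.5464, 0.2008, 0.1496]
t 6.40 pos [0.5464 0.2008 0.1496] F [-0.2 -1.5 -0.9] w 0.022 
 shift [ 0.0614  0.0041 -0.0004] turn [-0.07 -0.03 -0.07]
t 6.50 pos [0.5467 0.2004 0.1498] F [ 0.4  0.7 -0.1] w 0.022 
 shift [ 0.0617  0.0044 -0.0002] turn [-0.05 -0.01 -0.14]
t 6.55 pos [0.5467 0.2006 0.1499] F [-0.3  0.3 -0. ] w 0.022 
 shift [ 0.0618  0.0042 -0.0001] turn [-0.03 -0.01 -0.13]
```

View pics/w4.png

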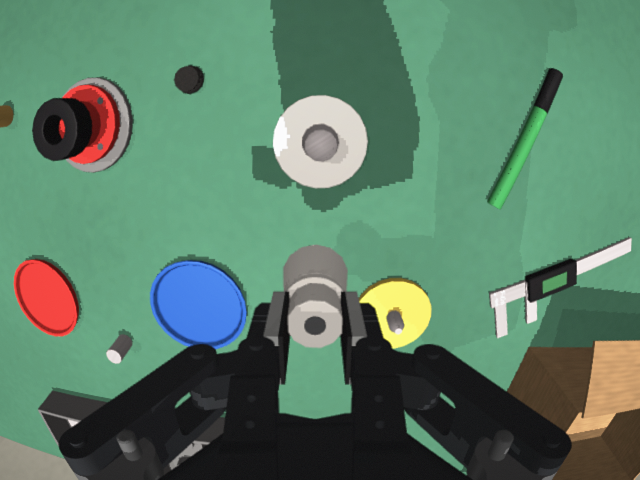

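View pics/t4.png

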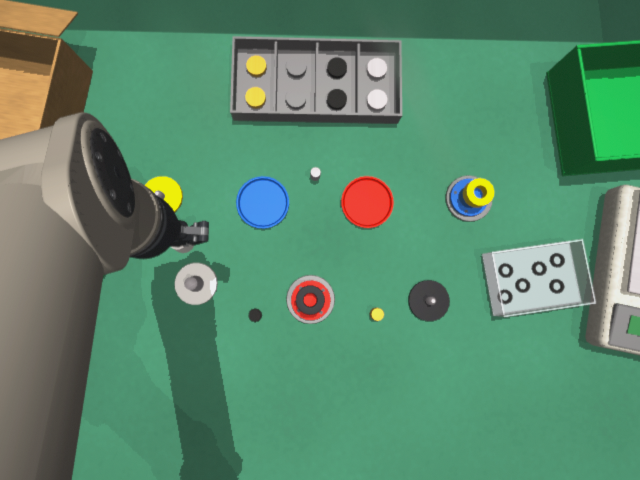

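Wrist view: spigot base circle centred near (320,142) with the steel tip near (321,141), nozzle head at (315,326). Top view: yellow collar at (480,192). Fitting.

```bash
python3 - <<'E'
from h import *
def fit(c,lo,box,z,nm):
    x,y,w,h=box; im=c['image'][y:y+h,x:x+w]; m=lo(cv2.cvtColor(im,cv2.COLOR_RGB2HSV).astype(int)).astype(np.uint8)*255
    cs,_=cv2.findContours(m,cv2.RETR_EXTERNAL,cv2.CHAIN_APPROX_NONE,offset=(x,y)); k=max(cs,key=cv2.contourArea)
    p,d,e=circ(c,k,z); print(nm,cv2.boundingRect(k),np.round(p,4),'D %.4f rms %.4f'%(d,e)); return m
w=snap('wrist'); t=snap('top'); 
ng=lambda h:(h[:,:,1]<60)&(h[:,:,2]>60)
fit(w,ng,(262,85,120,115),.010,'spigot base wrist')
fit(t,ng,(165,255,60,60),.010,'spigot base top')
yl=lambda h:(abs(h[:,:,0]-28)<8)&(h[:,:,1]>150)&(h[:,:,2]>110)
fit(t,lambda h:yl(h)&(h[:,:,2]>200),(455,165,50,50),.06,'yellow collar top z60')
fit(t,lambda h:h[:,:,2]<75,(290,280,40,40),.06,'black collar z60')
fit(w,yl,(350,260,90,100),.008,'yellow post wrist')
fit(w,lambda h:(abs(h[:,:,0]-108)<12)&(h[:,:,1]>130),(145,250,103,110),.010,'blue nest wrist')
print('nozzle head wrist',onz(w,315,325.5,.163)-status.get_obs()['eef_pos'])
i=w['image'][:,:,::-1]
cv2.imwrite('pics/z4.png',np.hstack([cv2.resize(i[80:210,255:385],None,fx=3,fy=3,interpolation=0),cv2.resize(i[240:370,255:385],None,fx=3,fy=3,interpolation=0)]))
E
```

```text
spigot base wrist (273, 94, 95, 94) [0.4846 0.204 ] D 0.0715 rms 0.0002
spigot base top (174, 262, 44, 43) [0.4849 0.2051] D 0.0722 rms 0.0005
yellow collar top z60 (467, 178, 27, 27) [ 0.641  -0.2751] D 0.0446 rms 0.0005
black collar z60 (297, 301, 25, 13) [0.4575 0.0094] D 0.0374 rms 0.0016
yellow post wrist (360, 278, 67, 23) [0.6338 0.2694] D 0.0680 rms 0.0009
blue nest wrist (150, 260, 97, 89) [0.6275 0.0931] D 0.0925 rms 0.0004
nozzle head wrist [-0.00023402 -0.00109317  0.01300187]
```

View pics/z4.png

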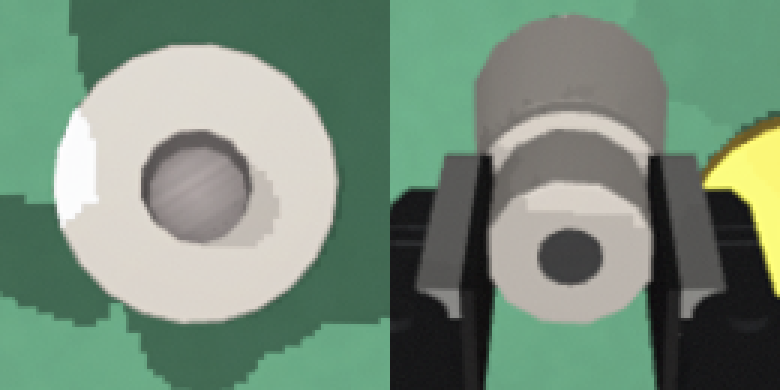

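```bash
python3 -m jog '0.0615 0.0045 0 0 0 0 0.015; 0.0615 0.0045 0 0 0 0 0.015; 0.0615 0.0045 0.03 0 0 0 0.015; 0.0615 0.0045 0.052 0 0 0 0.015; 0.0615 0.0045 0.052 0 0 0 0.015';python3 -m jog '0 0 0 0 0 0 0.015; 0 0 0 0 0 0 0.015';  python3 - <<'E'
from h import *
go(.485,.2051,.098)
c=snap('wrist','w5.png'); s=snap('side','s5.png'); go(.485,.2051,.098)
i=s['image'][:,:,::-1]
cv2.imwrite('pics/z5.png',cv2.resize(i[150:250,200:320],None,fx=5,fy=5,interpolation=0))
E
```

```text
t: 7.15
eef_pos: [0.4831, 0.2059, 0.0958]
tool_rot: [-0.002, -0.0, 1.0, -0.001]
contact_force: [-0.3, -0.8, -0.5]
gripper_width: 0.258
t: 7.35
eef_pos: [0.486, 0.2071, 0.0991]
tool_rot: [0.001, 0.0, 1.0, 0.0]
contact_force: [0.0, 0.4, -0.2]
gripper_width: 0.262
t 7.35 pos [0.486  0.2071 0.0991] F [ 0.   0.4 -0.2] w 0.022 
 shift [ 0.001  -0.002   0.0011] turn [ 0.05  0.09 -0.  ]
t 7.45 pos [0.4859 0.2073 0.0991] F [-0.7  0.3 -0.1] w 0.022 
 shift [ 0.0009 -0.0022  0.0011] turn [0.06 0.1  0.02]
```

View pics/z5.png

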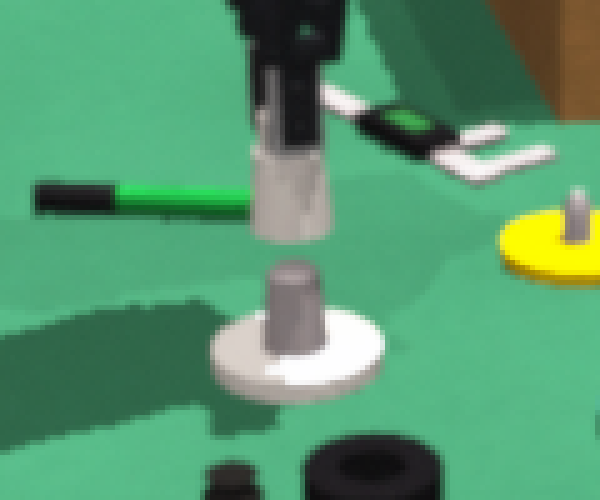

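View pics/w5.png

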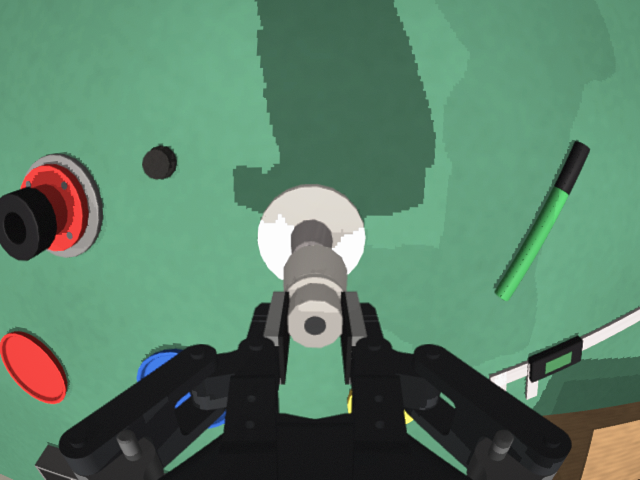

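The nozzle is just above the spigot, about 2 mm off in +y (wrist: taper at 311, nozzle at 315). I correct and lower.

```bash
python3 -m jog '0.001 -0.002 0 0 0 0 0.015; 0.001 -0.002 0.01 0 0 0 0.015; 0.001 -0.002 0.02 0 0 0 0.015; 0.001 -0.002 0.03 0 0 0 0.015; 0.001 -0.002 0.03 0 0 0 0.015';python3 -m jog '0 0 0.003 0 0 0 0.015; 0 0 0.005 0 0 0 0.015; 0 0 0.007 0 0 0 0.015;0 0 0.007 0 0 0 0.015';python3 -m jog '0 0 0 0 0 0 0.015; 0 0 0 0 0 0 0.015'; python3 -c "
from h import *
go(.485,.2051,.055)"
```

```text
t: 7.95
eef_pos: [0.4834, 0.2047, 0.0662]
tool_rot: [-0.001, -0.0, 1.0, -0.001]
contact_force: [0.4, 0.1, -0.3]
gripper_width: 0.261
t: 8.35
eef_pos: [0.4841, 0.2049, 0.0609]
tool_rot: [0.0, -0.0, 1.0, -0.0]
contact_force: [-0.3, -0.1, -1.1]
gripper_width: 0.26
t: 8.55
eef_pos: [0.4841, 0.205, 0.0611]
tool_rot: [0.0, -0.0, 1.0, 0.0]
contact_force: [0.7, -1.0, -1.0]
gripper_width: 0.259
t 8.55 pos [0.4841 0.205  0.0611] F [ 0.7 -1.  -1. ] w 0.022 
 shift [-0.0009  0.0001  0.0061] turn [0.   0.01 0.03]
```

```bash
python3 -m jog '0 0 0.002 0 0 0 0.015; 0 0 0.004 0 0 0 0.015; 0 0 0.004 0 0 0 0.015';python3 -m jog '0 0 0.001 0 0 0 0.015; 0 0 0.002 0 0 0 0.015;  0 0 0.002 0 0 0 0.015'
```

```text
t: 8.85
eef_pos: [0.4844, 0.205, 0.0569]
tool_rot: [0.0, -0.0, 1.0, 0.0]
contact_force: [1.9, -0.2, -0.7]
gripper_width: 0.253
t: 9.15
eef_pos: [0.4844, 0.2048, 0.055]
tool_rot: [0.0, -0.0, 1.0, -0.0]
contact_force: [3.0, -1.6, 1.2]
gripper_width: 0.263
```

```bash
python3 -m jog '0 0 0.001 0 0 0 0.015; 0 0 0.001 0 0 0 0.015'
```

```text
t: 9.35
eef_pos: [0.4846, 0.2048, 0.0542]
tool_rot: [0.0, -0.0, 1.0, 0.0]
contact_force: [3.1, -3.9, 4.4]
gripper_width: 0.259
```

```bash
python3 -m jog '-0.0005 -0.0006 0 0 0 0 0.015; -0.0005 -0.0006 0.0006 0 0 0 0.015;-0.0005 -0.0006 0.0006 0 0 0 0.015'
```

```text
t: 9.65
eef_pos: [0.4848, 0.2048, 0.0536]
tool_rot: [0.0, -0.0, 1.0, 0.0]
contact_force: [2.7, -0.4, 5.7]
gripper_width: 0.255
```

```bash
python3 -m jog '-0.0003 0 0.0008 0 0 0 0.015; -0.0003 0 0.0008 0 0 0 0.015; -0.0003 0 0.0008 0 0 0 0.015'
```

```text
t: 9.95
eef_pos: [0.485, 0.2048, 0.0533]
tool_rot: [0.0, -0.0, 1.0, 0.0]
contact_force: [-0.8, -1.9, 12.2]
gripper_width: 0.261
```

Pressed with ≈12 N, lateral force small. Releasing in place, then rising.

```bash
python3 -m jog '0 0 0 0 0 0 0.04; 0 0 0 0 0 0 0.04; 0 0 0 0 0 0 0.04; 0 0 -0.01 0 0 0 0.04; 0 0 -0.04 0 0 0 0.04'; python3 -m jog '0 0 -0.05 0 0 0 0.04; 0 0 -0.1 0 0 0 0.07; -0.04 0 -0.1 0 0 0 0.07; -0.08 0 -0.1 0 0 0 0.07';python3 - <<'E'
from h import *
go(.641,-.275,.15)
c=snap('wrist','w6.png'); s=snap('side','s6.png'); go(.641,-.275,.15)
i=s['image'][:,:,::-1]
cv2.imwrite('pics/z6.png',np.hstack([cv2.resize(i[170:250,220:300],None,fx=5,fy=5,interpolation=0),cv2.resize(c['image'][60:220,240:400,::-1],(400,400),interpolation=0)]))
E
```

```text
t: 10.45
eef_pos: [0.4827, 0.2036, 0.0912]
tool_rot: [-0.002, -0.0, 1.0, -0.001]
contact_force: [-0.8, 0.5, -0.5]
gripper_width: 0.465
t: 10.85
eef_pos: [0.5661, 0.2058, 0.1963]
tool_rot: [0.002, -0.001, 1.0, 0.002]
contact_force: [0.4, 0.4, -0.7]
gripper_width: 0.819
t 10.85 pos [0.5661 0.2058 0.1963] F [ 0.4  0.4 -0.7] w 0.070 
 shift [-0.0735 -0.4812  0.0447] turn [0.23 0.24 0.15]
t 10.95 pos [0.5691 0.204  0.1941] F [-0.5 -0.8 -0.4] w 0.070 
 shift [-0.0723 -0.4789  0.0442] turn [ 0.02  0.28 -0.08]
```

View pics/z6.png

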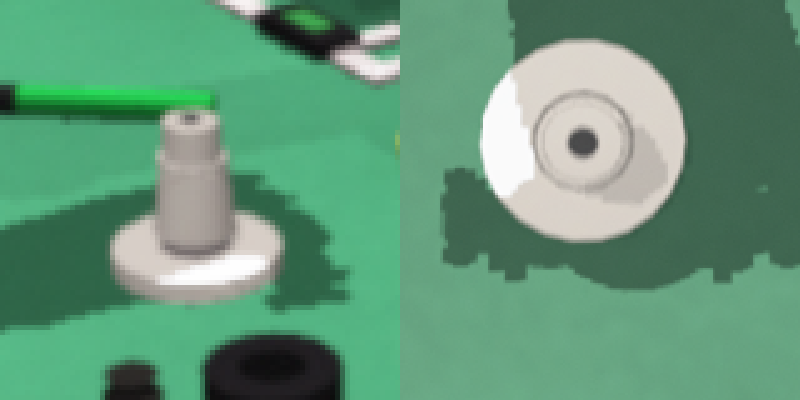

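The nozzle stands upright and seated on the taper in both views. Now the yellow collar.

```bash
python3 -m jog '-0.072 -0.479 0.044 0 0 0 0.07; -0.072 -0.479 0.044 0 0 0 0.07; -0.072 -0.479 0.044 0 0 0 0.07; -0.072 -0.479 0.044 0 0 0 0.07; -0.072 -0.479 0.044 0 0 0 0.07' |head -2; python3 -c "
from h import *
go(.641,-.275,.13)"
```

```text
t: 11.45
eef_pos: [0.6012, -0.0432, 0.1701]
t 11.45 pos [ 0.6012 -0.0432  0.1701] F [0.4 0.3 0.3] w 0.070 
 shift [-0.0396 -0.2318  0.04  ] turn [ 0.03 -0.04  0.06]
```

```bash
python3 -m jog '-0.04 -0.232 0.04 0 0 0 0.07; -0.04 -0.232 0.04 0 0 0 0.07; -0.04 -0.232 0.04 0 0 0 0.07; -0.04 -0.232 0.04 0 0 0 0.07; -0.04 -0.232 0.04 0 0 0 0.07' |head -2;  python3 -m jog '0 0 0 0 0 0 0.07; 0 0 0 0 0 0 0.07' |head -2; python3 - <<'E'
from h import *
c=snap('wrist','w7.png')
k=max(blobs(c,'yellow'),key=cv2.contourArea); 
for z in (.06,.055): print(cv2.boundingRect(k),circ(c,k,z))
go(.641,-.275,.1)
E
```

```text
t: 11.95
eef_pos: [0.641, -0.2767, 0.1297]
t: 12.15
eef_pos: [0.6411, -0.2743, 0.1296]
(276, 209, 73, 62) (array([ 0.63109599, -0.27590154]), np.float64(0.03599726825095725), np.float64(0.0026794985297328585))
(276, 209, 73, 62) (array([ 0.63281035, -0.27592723]), np.float64(0.03684663992705802), np.float64(0.0027427224983251988))
t 12.20 pos [ 0.6418 -0.2724  0.1297] F [-0.2  0.7  0.5] w 0.070 
 shift [ 0.0007 -0.0026  0.0297] turn [ 0.08 -0.05  0.05]
```

View pics/w7.png

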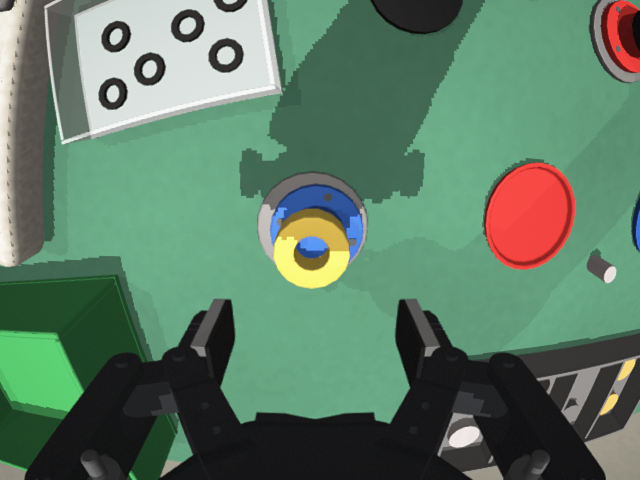

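Collar centred at about (312,250), near the midline. Top and wrist agree to about 1 mm. Descending and gripping.

```bash
python3 -m jog '0 -0.003 0.03 0 0 0 0.07; 0 -0.003 0.06 0 0 0 0.07; 0 -0.003 0.08 0 0 0 0.07; 0 -0.003 0.09 0 0 0 0.07; 0 -0.003 0.09 0 0 0 0.07'; python3 -c "
from h import *
go(.642,-.2755,.04)"; python3 -m jog '0 0 0 0 0 0 0.04; 0 0 0 0 0 0 0.04; 0 0 0 0 0 0 0.04;0 0 0 0 0 0 0.04;0 0 0 0 0 0 0.04' 40
```

```text
t: 12.7
eef_pos: [0.6417, -0.2743, 0.0389]
tool_rot: [-0.001, -0.001, 1.0, 0.001]
contact_force: [-1.0, 0.4, -1.0]
gripper_width: 0.817
t 12.70 pos [ 0.6417 -0.2743  0.0389] F [-1.   0.4 -1. ] w 0.070 
 shift [-0.0003 -0.0012 -0.0011] turn [ 0.1  -0.12  0.16]
t: 13.2
eef_pos: [0.6434, -0.2768, 0.0419]
tool_rot: [0.001, -0.0, 1.0, -0.0]
contact_force: [-0.6, 1.3, 6.8]
gripper_width: 0.545
```

```bash
python3 -m jog '0 0 -0.01 0 0 0 0.04; 0 0 -0.04 0 0 0 0.04; 0 0 -0.07 0 0 0 0.04; 0 0 -0.07 0 0 0 0.04; 0 0 -0.07 0 0 0 0.04'; python3 - <<'E'
from h import *
c=snap('wrist','w8.png'); s=snap('side','s8.png'); go(.636,.2705,.11)
E
```

```text
t: 13.7
eef_pos: [0.6425, -0.277, 0.1113]
tool_rot: [0.001, -0.0, 1.0, -0.0]
contact_force: [0.5, -0.5, -1.3]
gripper_width: 0.54
t 13.80 pos [ 0.6414 -0.2763  0.1093] F [-0.   0.7 -0.4] w 0.046 
 shift [ 5.100e-03  5.468e-01 -4.000e-04] turn [ 0.04 -0.07  0.04]
```

View pics/w8.png

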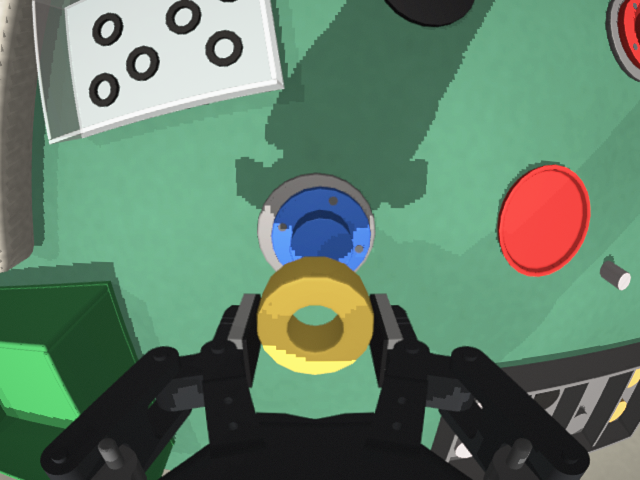

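View pics/s8.png

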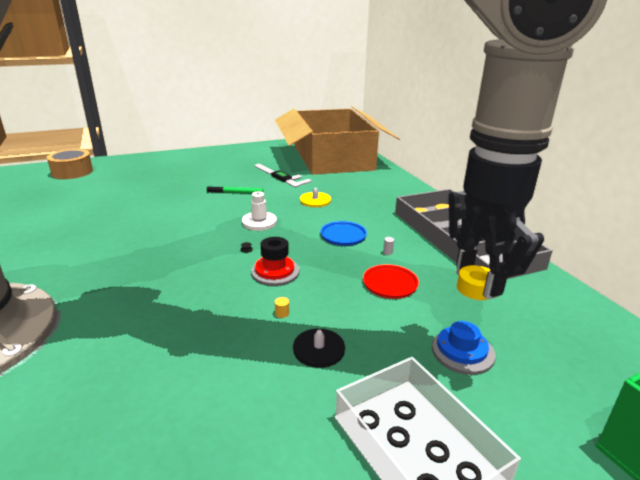

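Collar held level. Carrying it to near the yellow post, hovering just beyond so the wrist camera sees the post.

```bash
python3 -m jog '-0.045 0.547 0 0 0 0 0.04; -0.045 0.547 0 0 0 0 0.04; -0.045 0.547 0 0 0 0 0.04; -0.045 0.547 0 0 0 0 0.04; -0.045 0.547 0 0 0 0 0.04' |head -2; python3 -m jog '-0.025 0.297 0 0 0 0 0.04; -0.025 0.297 0 0 0 0 0.04; -0.025 0.297 0 0 0 0 0.04; -0.025 0.297 0 0 0 0 0.04; -0.025 0.297 0 0 0 0 0.04' |head -2; python3 -c "
from h import *
go(.69,.27,.11)"
```

```text
t: 14.3
eef_pos: [0.6614, -0.0255, 0.1087]
t: 14.8
eef_pos: [0.6823, 0.2235, 0.1086]
t 14.80 pos [0.6823 0.2235 0.1086] F [ 0.8 -0.3 -0.8] w 0.046 
 shift [-0.0077  0.0465 -0.0015] turn [-0.05 -0.12  0.04]
```

```bash
python3 -m jog '-0.008 0.0465 0 0 0 0 0.04; -0.008 0.0465 0 0 0 0 0.04; -0.008 0.0465 0 0 0 0 0.04; -0.008 0.0465 0 0 0 0 0.04' |head -2; python3 - <<'E'
from h import *
go(.69,.27,.11)
c=snap('wrist','w9.png'); t=snap('top')
for k in blobs(c,'yellow',300): print(cv2.boundingRect(k),[np.round(v,4) for v in circ(c,k,.008)])
go(.69,.27,.11)
E
```

```text
t: 15.2
eef_pos: [0.6909, 0.2658, 0.1089]
t 15.20 pos [0.6909 0.2658 0.1089] F [-0.4 -0.3  0.5] w 0.046 
 shift [ 0.0009  0.0042 -0.0011] turn [-0.13 -0.08 -0.07]
(257, 258, 116, 106) [array([0.7546, 0.2655]), np.float64(0.0913), np.float64(0.0024)]
(271, 105, 106, 105) [array([0.6369, 0.2705]), np.float64(0.0698), np.float64(0.0002)]
t 15.30 pos [0.6914 0.2653 0.1096] F [ 0.7  0.2 -0.3] w 0.047 
 shift [ 0.0014  0.0047 -0.0004] turn [-0.08 -0.03 -0.14]
```

View pics/w9.png

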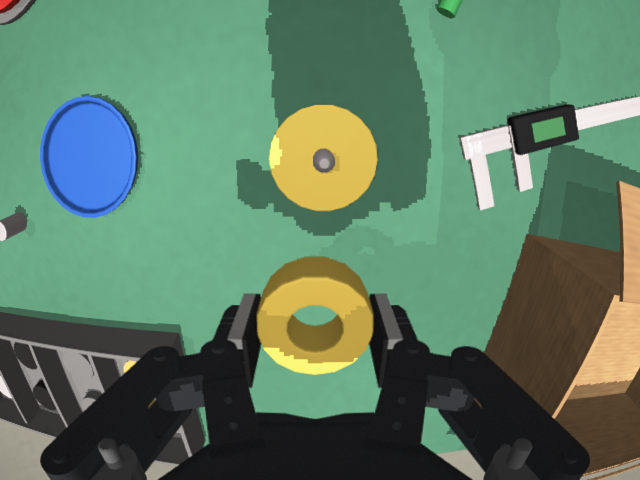

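Post base centred at (324,158), i.e. (0.637,0.2705), which matches the top view. The collar's bore centre is on the TCP. Moving over and starting down.

```bash
python3 -m jog '0.0545 0.005 0 0 0 0 0.04; 0.0545 0.005 0 0 0 0 0.04; 0.0545 0.005 0.03 0 0 0 0.04; 0.0545 0.005 0.055 0 0 0 0.04; 0.0545 0.005 0.055 0 0 0 0.04' |head -2; python3 -m jog '0 0 0 0 0 0 0.04; 0 0 0 0 0 0 0.04' |head -2; python3 - <<'E'
from h import *
go(.637,.2705,.055)
c=snap('wrist','w10.png'); go(.637,.2705,.012)
E
```

```text
t: 15.8
eef_pos: [0.6342, 0.2709, 0.0517]
t: 16.0
eef_pos: [0.638, 0.2728, 0.0566]
t 16.00 pos [0.638  0.2728 0.0566] F [0.  0.5 0.8] w 0.047 
 shift [ 0.001  -0.0023  0.0016] turn [ 0.05  0.13 -0.02]
t 16.05 pos [0.6381 0.273  0.0567] F [-0.1 -0.4 -0.6] w 0.047 
 shift [ 0.0012 -0.0025  0.0447] turn [ 0.06  0.14 -0.01]
```

View pics/w10.png

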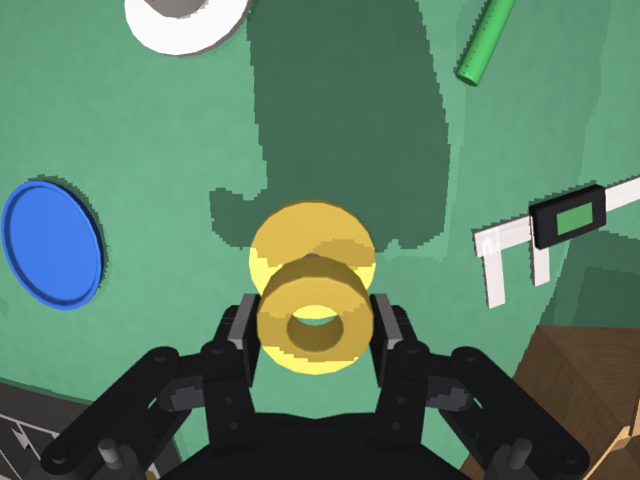

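Aligned within about 2.5 mm in y, which I correct while lowering.

```bash
python3 -m jog '0.001 -0.0025 0 0 0 0 0.04; 0.001 -0.0025 0.015 0 0 0 0.04; 0.001 -0.0025 0.03 0 0 0 0.04; 0.001 -0.0025 0.04 0 0 0 0.04; 0.001 -0.0025 0.04 0 0 0 0.04'; python3 -m jog '0 0 0.002 0 0 0 0.04; 0 0 0.004 0 0 0 0.04; 0 0 0.004 0 0 0 0.04'
```

```text
t: 16.55
eef_pos: [0.6347, 0.2701, 0.0127]
tool_rot: [-0.001, -0.0, 1.0, -0.001]
contact_force: [-1.0, 0.0, 0.1]
gripper_width: 0.544
t: 16.85
eef_pos: [0.6356, 0.2705, 0.0117]
tool_rot: [-0.0, -0.0, 1.0, 0.0]
contact_force: [-3.3, 0.1, 7.7]
gripper_width: 0.543
```

Contact on the base at the expected height. Releasing and rising.

```bash
python3 -m jog '0 0 0 0 0 0 0.07; 0 0 0 0 0 0 0.07; 0 0 0 0 0 0 0.07; 0 0 -0.02 0 0 0 0.07; 0 0 -0.06 0 0 0 0.07'; python3 -m jog '0 0 -0.05 0 0 0 0.07; -0.05 0 -0.05 0 0 0 0.07; -0.05 0 -0.05 0 0 0 0.07' |head -2; python3 - <<'E'
from h import *
c=snap('wrist','w11.png'); s=snap('side','s11.png'); go(.642,-.275,.1)
i=s['image'][:,:,::-1]
cv2.imwrite('pics/z11.png',np.hstack([cv2.resize(i[160:240,275:355],None,fx=5,fy=5,interpolation=0),cv2.resize(c['image'][60:220,240:400,::-1],(400,400),interpolation=0)]))
E
```

```text
t: 17.35
eef_pos: [0.6331, 0.2698, 0.068]
tool_rot: [-0.003, -0.0, 1.0, -0.002]
contact_force: [0.3, 0.6, 0.5]
gripper_width: 0.821
t: 17.65
eef_pos: [0.6914, 0.2697, 0.1235]
t 17.75 pos [0.6863 0.27   0.1205] F [-0.  -0.7 -0.5] w 0.070 
 shift [ 0.0441 -0.5451  0.0207] turn [-0.03  0.   -0.02]
```

View pics/z11.png

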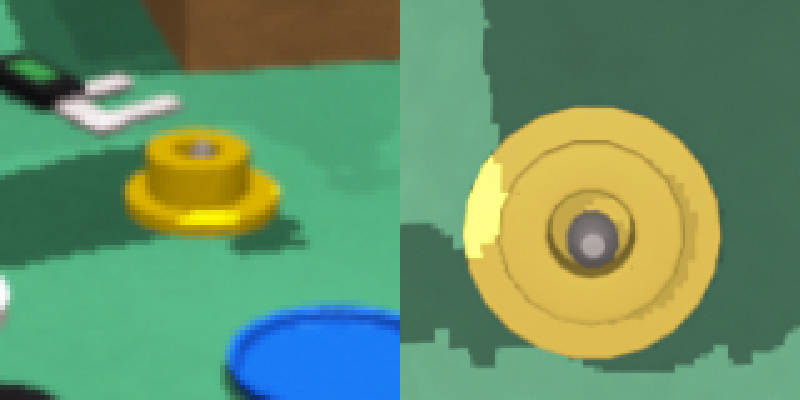

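Yellow collar flat on its base round the post. Back for the blue flange.

```bash
python3 -m jog '0.044 -0.545 0.02 0 0 0 0.065; 0.044 -0.545 0.02 0 0 0 0.065; 0.044 -0.545 0.02 0 0 0 0.065; 0.044 -0.545 0.02 0 0 0 0.065; 0.044 -0.545 0.02 0 0 0 0.065' |head -2; python3 -m jog '0.024 -0.298 0.01 0 0 0 0.065; 0.024 -0.298 0.01 0 0 0 0.065; 0.024 -0.298 0.01 0 0 0 0.065; 0.024 -0.298 0.01 0 0 0 0.065; 0.024 -0.298 0.01 0 0 0 0.065' |head -2; python3 -c "
from h import *
go(.642,-.2755,.1)"
```

```text
t: 18.25
eef_pos: [0.664, 0.0204, 0.111]
t: 18.75
eef_pos: [0.6445, -0.2282, 0.1026]
t 18.75 pos [ 0.6445 -0.2282  0.1026] F [0.5 0.1 0.8] w 0.065 
 shift [ 0.0026 -0.0473  0.0026] turn [ 0.07 -0.09  0.08]
```

```bash
python3 -m jog '0.002 -0.047 0 0 0 0 0.065; 0.002 -0.047 0 0 0 0 0.065; 0.002 -0.047 0 0 0 0 0.065; 0.002 -0.047 0 0 0 0 0.065' |head -2; python3 - <<'E'
from h import *
c=snap('wrist','w12.png'); t=snap('top')
for k in blobs(c,'blue',300): print(cv2.boundingRect(k),[np.round(v,4) for v in circ(c,k,.018)])
go(.642,-.2755,.02)
E
```

```text
t: 19.15
eef_pos: [0.6438, -0.272, 0.1026]
(262, 188, 103, 99) [array([ 0.6404, -0.2737]), np.float64(0.0664), np.float64(0.0003)]
t 19.25 pos [ 0.6443 -0.2717  0.103 ] F [ 0.5  0.3 -0.3] w 0.065 
 shift [ 0.0023 -0.004   0.083 ] turn [ 0.09 -0.03  0.21]
```

View pics/w12.png

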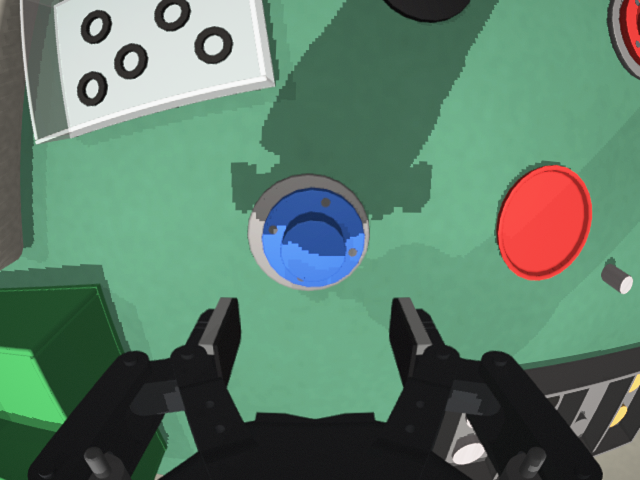

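Flange plate circle at (314,238), ≈ (0.641,-0.273). Descending on the hub.

```bash
python3 -m jog '0.003 -0.002 0.02 0 0 0 0.065; 0.003 -0.002 0.05 0 0 0 0.065; 0.003 -0.002 0.07 0 0 0 0.065; 0.003 -0.002 0.082 0 0 0 0.065; 0.003 -0.002 0.082 0 0 0 0.065'; python3 -m jog '0 0 0 0 0 0 0.03; 0 0 0 0 0 0 0.03; 0 0 0 0 0 0 0.03;0 0 0 0 0 0 0.03;0 0 0 0 0 0 0.03' 40
```

```text
t: 19.75
eef_pos: [0.6401, -0.2746, 0.0196]
tool_rot: [-0.001, -0.001, 1.0, 0.001]
contact_force: [-1.1, -0.2, 0.2]
gripper_width: 0.761
t: 20.25
eef_pos: [0.6421, -0.2768, 0.0231]
tool_rot: [0.001, -0.0, 1.0, -0.0]
contact_force: [-0.6, 1.1, 5.8]
gripper_width: 0.445
```

```bash
python3 -m jog '0 0 -0.01 0 0 0 0.03; 0 0 -0.04 0 0 0 0.03; 0 0 -0.07 0 0 0 0.03; 0 0 -0.07 0 0 0 0.03'|head -2; python3 - <<'E'
from h import *
c=snap('wrist','w13.png'); go(.67,.0935,.093)
E
```

```text
t: 20.65
eef_pos: [0.6434, -0.2783, 0.0967]
t 20.70 pos [ 0.6422 -0.2775  0.0944] F [-0.3  0.5 -1.7] w 0.038 
 shift [-0.0278  0.371   0.0009] turn [-0.1   0.25  0.01]
```

View pics/w13.png

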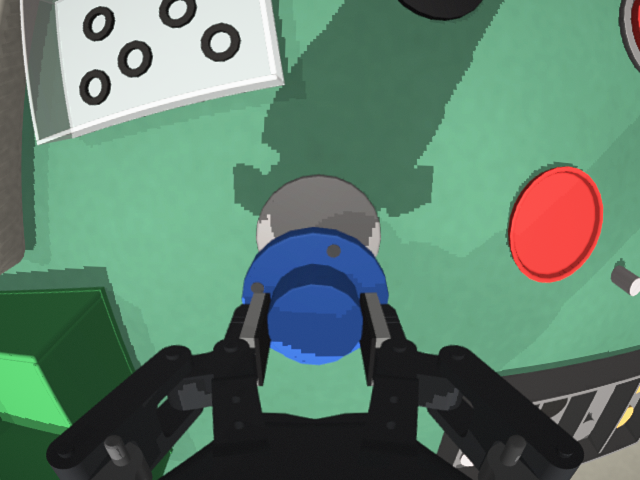

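Flange held level. Carrying it to the blue nest (0.628,0.093).

```bash
python3 -m jog '0.0145 0.37 0 0 0 0 0.03; 0.0145 0.37 0 0 0 0 0.03; 0.0145 0.37 0 0 0 0 0.03; 0.0145 0.37 0 0 0 0 0.03; 0.0145 0.37 0 0 0 0 0.03' |head -2; python3 -c "
from h import *
go(.628,.093,.093)"
```

```text
t: 21.2
eef_pos: [0.6297, -0.0246, 0.0905]
t 21.20 pos [ 0.6297 -0.0246  0.0905] F [-0.1  0.5 -0.9] w 0.038 
 shift [ 0.0016  0.1176 -0.0025] turn [ 0.   -0.11  0.03]
```

```bash
python3 -m jog '0.0015 0.118 0 0 0 0 0.03; 0.0015 0.118 0 0 0 0 0.03; 0.0015 0.118 0 0 0 0 0.03; 0.0015 0.118 0.02 0 0 0 0.03; 0.0015 0.118 0.04 0 0 0 0.03' |head -2; python3 -m jog '0 0 0 0 0 0 0.03; 0 0 0 0 0 0 0.03' |head -2;python3 - <<'E'
from h import *
c=snap('wrist','w14.png'); go(.628,.093,.019)
E
```

```text
t: 21.7
eef_pos: [0.629, 0.0924, 0.0506]
t: 21.9
eef_pos: [0.6288, 0.0905, 0.051]
t 21.95 pos [0.6295 0.0906 0.0517] F [ 0.8  1.1 -0.5] w 0.039 
 shift [0.0015 0.0024 0.0327] turn [-0.02  0.   -0.02]
```

View pics/w14.png

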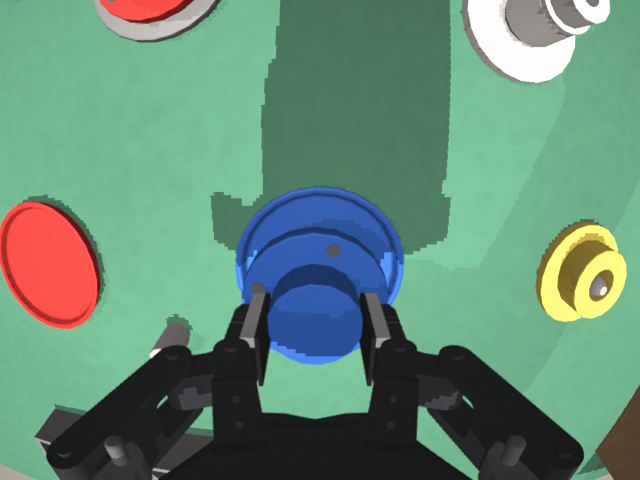

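Aligned above the nest, about 2 mm short in y. Lowering.

```bash
python3 -m jog '0.001 0.002 0.01 0 0 0 0.03; 0.001 0.002 0.02 0 0 0 0.03; 0.001 0.002 0.029 0 0 0 0.03; 0.001 0.002 0.032 0 0 0 0.03; 0.001 0.002 0.032 0 0 0 0.03'; python3 -m jog '0 0 0.001 0 0 0 0.03; 0 0 0.002 0 0 0 0.03; 0 0 0.002 0 0 0 0.03'
```

```text
t: 22.45
eef_pos: [0.628, 0.0932, 0.0192]
tool_rot: [-0.0, -0.0, 1.0, 0.0]
contact_force: [-0.8, -0.6, -1.4]
gripper_width: 0.447
t: 22.75
eef_pos: [0.6282, 0.0932, 0.019]
tool_rot: [-0.0, -0.0, 1.0, 0.0]
contact_force: [-6.1, -0.1, 16.6]
gripper_width: 0.45
```

```bash
python3 -m jog '0 0 -0.001 0 0 0 0.06; 0 0 -0.001 0 0 0 0.06; 0 0 -0.001 0 0 0 0.06; 0 0 -0.03 0 0 0 0.065; 0 0 -0.08 0 0 0 0.065'; python3 -m jog '0 0 -0.05 0 0 0 0.07; -0.05 0 -0.05 0 0 0 0.07' |head -2; python3 - <<'E'
from h import *
c=snap('wrist','w15.png'); t=snap('top','t15.png'); go(.4585,.008,.12)
E
```

```text
t: 23.25
eef_pos: [0.6255, 0.0931, 0.0946]
tool_rot: [-0.004, -0.0, 1.0, -0.001]
contact_force: [1.0, 1.3, 0.3]
gripper_width: 0.764
t: 23.45
eef_pos: [0.6788, 0.0937, 0.1564]
t 23.55 pos [0.6838 0.0937 0.1498] F [-0.4  0.7 -1.9] w 0.070 
 shift [ 0.2257 -0.0855  0.0279] turn [0.03 0.47 0.06]
```

View pics/w15.png

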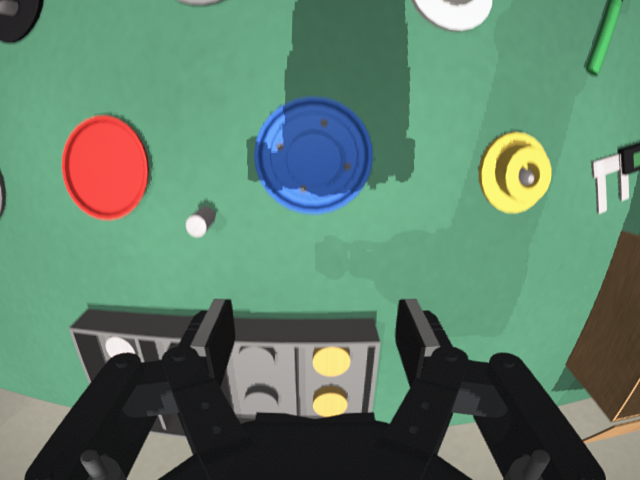

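Blue flange lies centred and flat in the blue nest. Now the black collar. I stop just beyond it to look.

```bash
python3 -m jog '0.165 -0.0855 0.02 0 0 0 0.07; 0.165 -0.0855 0.02 0 0 0 0.07; 0.165 -0.0855 0.02 0 0 0 0.07; 0.165 -0.0855 0.02 0 0 0 0.07; 0.165 -0.0855 0.02 0 0 0 0.07' |head -2; python3 -m jog '0 0 0 0 0 0 0.07; 0 0 0 0 0 0 0.07' |head -2;python3 - <<'E'
from h import *
c=snap('wrist','w16.png'); go(.4585,.008,.12)
E
```

```text
t: 24.05
eef_pos: [0.5069, 0.0046, 0.1257]
t: 24.25
eef_pos: [0.5145, 0.0085, 0.1274]
t 24.30 pos [0.5147 0.0085 0.1275] F [ 0.4 -0.4  0.8] w 0.070 
 shift [ 0.0562 -0.0004  0.0074] turn [-0.    0.06  0.11]
```

View pics/w16.png

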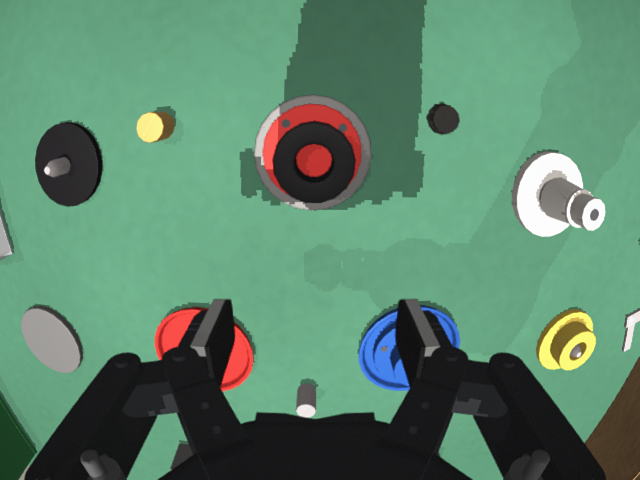

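Wrist view: collar bore at about (314,161), red flange plate at (312,151).

```bash
python3 - <<'E'
from h import *
c=snap('wrist'); t=snap('top'); 
x,y,w,h=260,110,110,98; im=c['image'][y:y+h,x:x+w]; m=(cv2.cvtColor(im,cv2.COLOR_RGB2HSV)[:,:,2]<62).astype(np.uint8)*255
m[:, :14]=0; m=cv2.morphologyEx(m,cv2.MORPH_OPEN,np.ones((5,5)))
cs,_=cv2.findContours(m,cv2.RETR_EXTERNAL,cv2.CHAIN_APPROX_NONE,offset=(x,y)); k=max(cs,key=cv2.contourArea)
print(cv2.boundingRect(k),circ(c,k,.06),onz(c,314.5,161,.06))
x,y,w,h=40,115,65,95; im=c['image'][y-5:y+h,x-10:x+w]; m=(cv2.cvtColor(im,cv2.COLOR_RGB2HSV)[:,:,2]<62).astype(np.uint8)*255
m=cv2.morphologyEx(m,cv2.MORPH_CLOSE,np.ones((25,25)))
cs,_=cv2.findContours(m,cv2.RETR_EXTERNAL,cv2.CHAIN_APPROX_NONE,offset=(x-10,y-5)); k=max(cs,key=cv2.contourArea)
print('post black',cv2.boundingRect(k),circ(c,k,.008))
for k in blobs(c,'red',300):print('red',cv2.boundingRect(k),[np.round(v,4) for v in circ(c,k,.018)])
go(.4585,.008,.12)
E
```

```text
(274, 122, 81, 81) (array([0.45942455, 0.00723739]), np.float64(0.045754612740415715), np.float64(0.00022423360946356282)) [0.45853917 0.00769562 0.06      ]
post black (30, 110, 75, 100) (array([ 0.45908095, -0.19953174]), np.float64(0.0823020030906305), np.float64(0.0036565952950318374))
red (220, 325, 33, 66) [array([ 0.6271, -0.0787]), np.float64(0.0695), np.float64(0.0037)]
red (155, 308, 46, 52) [array([ 0.6149, -0.0992]), np.float64(0.0648), np.float64(0.0044)]
red (296, 144, 36, 33) [array([0.4629, 0.0071]), np.float64(0.0228), np.float64(0.0004)]
red (267, 104, 94, 88) [array([0.4579, 0.0067]), np.float64(0.0605), np.float64(0.0031)]
t 24.40 pos [0.5144 0.0084 0.1274] F [ 0.4 -0.2 -0.2] w 0.070 
 shift [ 0.0559 -0.0003  0.0073] turn [-0.01  0.03  0.1 ]
```

```bash
python3 -m jog '0.0555 -0.001 0 0 0 0 0.07; 0.0555 -0.001 0.01 0 0 0 0.07; 0.0555 -0.001 0.03 0 0 0 0.07; 0.0555 -0.001 0.04 0 0 0 0.07; 0.0555 -0.001 0.04 0 0 0 0.07' |head -2; python3 - <<'E'
from h import *
c=snap('wrist','w17.png'); go(.459,.0075,.039)
E
```

```text
t: 24.9
eef_pos: [0.4575, 0.0067, 0.0863]
t 24.95 pos [0.458  0.0066 0.087 ] F [-0.4 -0.8 -0.1] w 0.070 
 shift [-0.001   0.0009  0.048 ] turn [-0.04 -0.07  0.04]
```

View pics/w17.png

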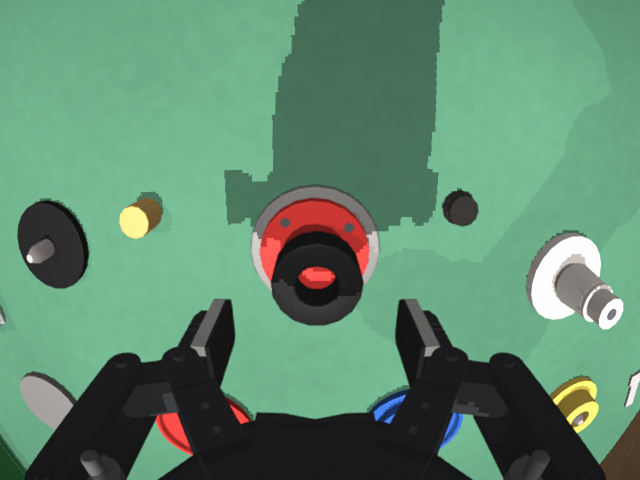

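Collar centred between the jaws (≈317 against 315). Down and grip.

```bash
python3 -m jog '-0.001 0.001 0.02 0 0 0 0.07; -0.001 0.001 0.04 0 0 0 0.07; -0.001 0.001 0.047 0 0 0 0.07; -0.001 0.001 0.047 0 0 0 0.07; -0.001 0.001 0.047 0 0 0 0.07'; python3 -m jog '0 0 0 0 0 0 0.04; 0 0 0 0 0 0 0.04; 0 0 0 0 0 0 0.04;0 0 0 0 0 0 0.04;0 0 0 0 0 0 0.04' 40; python3 -m jog '0 0 -0.01 0 0 0 0.04; 0 0 -0.04 0 0 0 0.04; 0 0 -0.07 0 0 0 0.04; 0 0 -0.07 0 0 0 0.04; 0 0 -0.07 0 0 0 0.04'; python3 - <<'E'
from h import *
c=snap('wrist','w18.png'); s=snap('side','s18.png'); go(.459,-.199,.1)
E
```

```text
t: 25.45
eef_pos: [0.4596, 0.0076, 0.0411]
tool_rot: [0.0, -0.0, 1.0, 0.0]
contact_force: [0.3, -0.1, 0.0]
gripper_width: 0.818
t: 25.95
eef_pos: [0.4596, 0.0078, 0.0415]
tool_rot: [0.001, -0.0, 1.0, 0.0]
contact_force: [-1.5, -0.1, 7.9]
gripper_width: 0.539
t: 26.45
eef_pos: [0.4594, 0.0081, 0.1113]
tool_rot: [0.001, -0.0, 1.0, 0.0]
contact_force: [-0.1, -0.3, 0.4]
gripper_width: 0.537
t 26.55 pos [0.4583 0.0078 0.11  ] F [ 0.3  0.6 -1.1] w 0.046 
 shift [-0.0006 -0.2068  0.01  ] turn [-0.   -0.06  0.05]
```

View pics/w18.png

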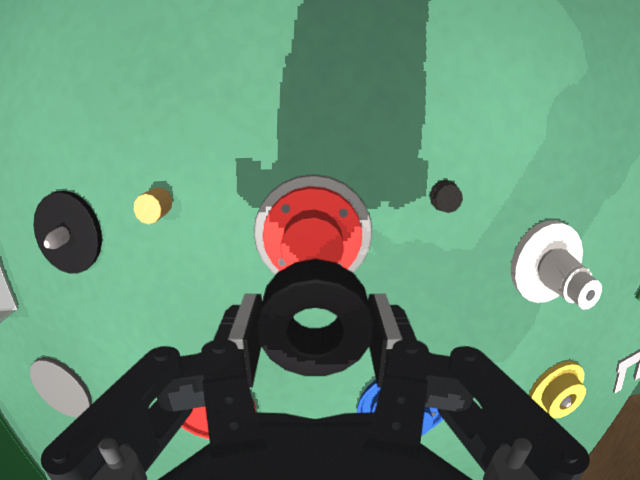

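View pics/s18.png

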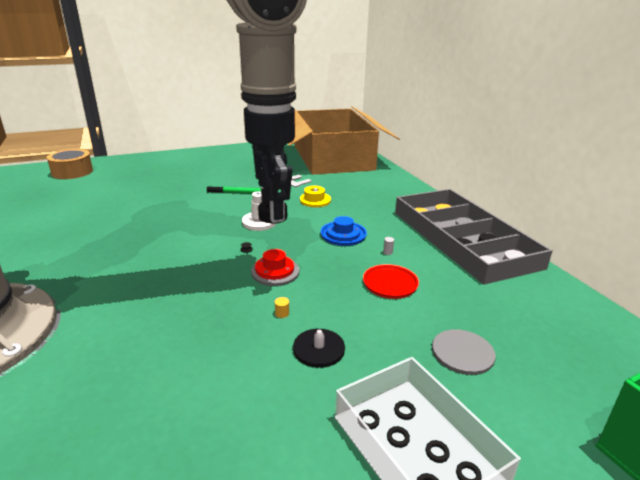

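Black collar held level. Carrying it to beside the black post (stopping at x≈0.515 to look).

```bash
python3 -m jog '-0.056 -0.207 0 0 0 0 0.04; -0.056 -0.207 0 0 0 0 0.04; -0.056 -0.207 0 0 0 0 0.04; -0.056 -0.207 0 0 0 0 0.04; -0.056 -0.207 0 0 0 0 0.04' |head -2; python3 -m jog '0 0 0 0 0 0 0.04; 0 0 0 0 0 0 0.04' |head -2; python3 - <<'E'
from h import *
c=snap('wrist','w19.png'); t=snap('top')
x,y,w,h=255,95,130,125; im=c['image'][y:y+h,x:x+w]; m=(cv2.cvtColor(im,cv2.COLOR_RGB2HSV)[:,:,2]<62).astype(np.uint8)*255
cs,_=cv2.findContours(m,cv2.RETR_EXTERNAL,cv2.CHAIN_APPROX_NONE,offset=(x,y)); k=max(cs,key=cv2.contourArea)
print('post black',cv2.boundingRect(k),circ(c,k,.008))
go(.459,-.199,.1)
E
```

```text
t: 27.05
eef_pos: [0.5146, -0.2055, 0.1097]
t: 27.25
eef_pos: [0.5141, -0.1982, 0.1092]
post black (261, 103, 105, 106) (array([ 0.45888933, -0.20074477]), np.float64(0.06985282498313639), np.float64(0.00027665592222148516))
t 27.35 pos [ 0.5145 -0.197   0.1097] F [ 0.  -0.2 -0.5] w 0.046 
 shift [ 0.0555 -0.0018  0.0097] turn [ 0.09 -0.1   0.17]
```

View pics/w19.png

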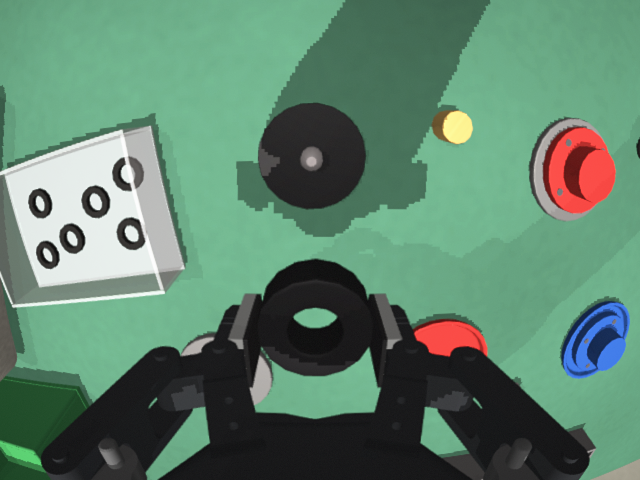

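Post base at (312,156), i.e. (0.459,-0.200). Moving over and partly down.

```bash
python3 -m jog '0.0555 -0.003 0 0 0 0 0.04; 0.0555 -0.003 0 0 0 0 0.04; 0.0555 -0.003 0.03 0 0 0 0.04; 0.0555 -0.003 0.055 0 0 0 0.04; 0.0555 -0.003 0.055 0 0 0 0.04' |head -2; python3 -m jog '0 0 0 0 0 0 0.04; 0 0 0 0 0 0 0.04' |head -2; python3 - <<'E'
from h import *
c=snap('wrist','w20.png'); go(.459,-.200,.012)
E
```

```text
t: 27.85
eef_pos: [0.4572, -0.1997, 0.0532]
t: 28.05
eef_pos: [0.4603, -0.202, 0.0565]
t 28.10 pos [ 0.4604 -0.2022  0.0566] F [ 0.3  0.  -0.5] w 0.046 
 shift [0.0015 0.0022 0.0446] turn [-0.02  0.11  0.07]
```

View pics/w20.png

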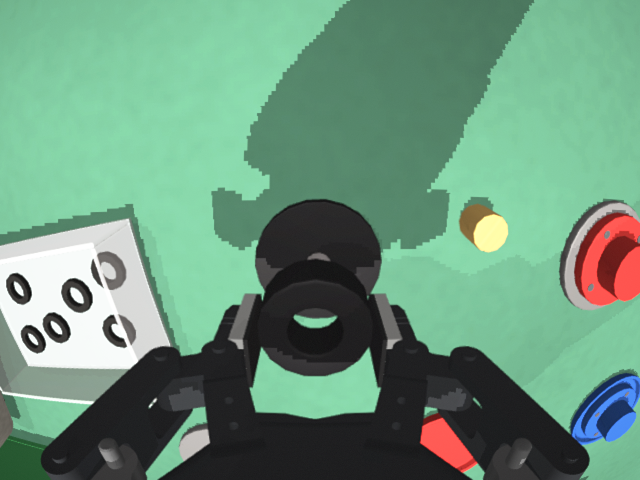

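```bash
python3 -m jog '0.0012 0.002 0 0 0 0 0.04; 0.0012 0.002 0.015 0 0 0 0.04; 0.0012 0.002 0.03 0 0 0 0.04; 0.0012 0.002 0.041 0 0 0 0.04; 0.0012 0.002 0.041 0 0 0 0.04'; python3 -m jog '0 0 0.002 0 0 0 0.04; 0 0 0.004 0 0 0 0.04; 0 0 0.004 0 0 0 0.04'
```

```text
t: 28.6
eef_pos: [0.4576, -0.1999, 0.0136]
tool_rot: [-0.001, -0.0, 1.0, 0.0]
contact_force: [0.1, 0.2, -1.0]
gripper_width: 0.538
t: 28.9
eef_pos: [0.4588, -0.2006, 0.0115]
tool_rot: [0.001, -0.0, 1.0, 0.0]
contact_force: [-2.4, 1.2, 9.3]
gripper_width: 0.539
```

Contact at the seated height. Release, rise, look.

```bash
python3 -m jog '0 0 0 0 0 0 0.07; 0 0 0 0 0 0 0.07; 0 0 0 0 0 0 0.07; 0 0 -0.02 0 0 0 0.07; 0 0 -0.06 0 0 0 0.07'; python3 -m jog '0 0 -0.04 0 0 0 0.065; -0.055 0 -0.04 0 0 0 0.065; -0.055 0 -0.04 0 0 0 0.065' |head -2; python3 - <<'E'
from h import *
c=snap('wrist','w21.png'); s=snap('side','s21.png'); go(.515,.0075,.1)
i=s['image'][:,:,::-1]
cv2.imwrite('pics/z21.png',np.hstack([cv2.resize(i[300:380,280:360],None,fx=5,fy=5,interpolation=0),cv2.resize(c['image'][60:220,240:400,::-1],(400,400),interpolation=0)]))
E
```

```text
t: 29.4
eef_pos: [0.4564, -0.1996, 0.0691]
tool_rot: [-0.003, -0.0, 1.0, 0.001]
contact_force: [0.3, 0.0, 0.8]
gripper_width: 0.819
t: 29.7
eef_pos: [0.52, -0.1993, 0.113]
t 29.80 pos [ 0.5147 -0.1997  0.1104] F [-0.1  0.3 -0.7] w 0.065 
 shift [-0.0008  0.2072  0.0104] turn [-0.02  0.05  0.15]
```

View pics/z21.png

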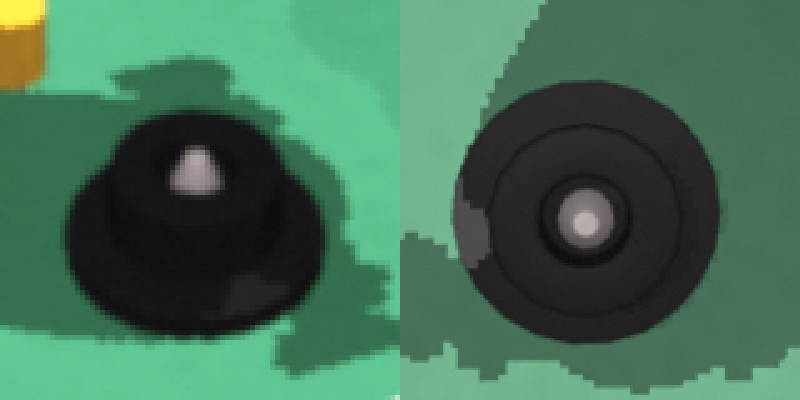

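Black collar seated. Now the red flange.

```bash
python3 -m jog '0.02 0.207 0.01 0 0 0 0.065; 0.02 0.207 0.01 0 0 0 0.065; 0.02 0.207 0.01 0 0 0 0.065; 0.02 0.207 0.01 0 0 0 0.065; 0.02 0.207 0.01 0 0 0 0.065' |head -2; python3 -m jog '0 0 0 0 0 0 0.065; 0 0 0 0 0 0 0.065' |head -2; python3 - <<'E'
from h import *
c=snap('wrist','w22.png')
for k in blobs(c,'red',300):print('red',cv2.boundingRect(k),[np.round(v,4) for v in circ(c,k,.018)])
go(.459,.0075,.02)
E
```

```text
t: 30.3
eef_pos: [0.4905, 0.0127, 0.099]
t: 30.5
eef_pos: [0.4925, 0.005, 0.1001]
red (226, 365, 30, 56) [array([ 0.6218, -0.0573]), np.float64(0.0407), np.float64(0.0067)]
red (264, 139, 107, 104) [array([0.4576, 0.0057]), np.float64(0.0655), np.float64(0.0002)]
t 30.55 pos [0.4928 0.0044 0.1003] F [ 0.3  0.4 -0.2] w 0.065 
 shift [0.0337 0.003  0.0803] turn [-0.06 -0.03 -0.14]
```

View pics/w22.png

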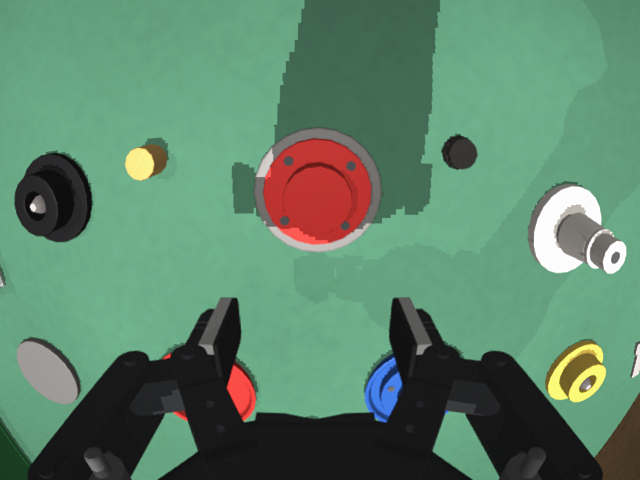

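Red flange at (318,190) in the wrist view, ≈ (0.458,0.0065). Down onto the hub.

```bash
python3 -m jog '0.0345 0.0025 0.02 0 0 0 0.065; 0.0345 0.0025 0.03 0 0 0 0.065; 0.0345 0.0025 0.06 0 0 0 0.065; 0.0345 0.0025 0.078 0 0 0 0.065; 0.0345 0.0025 0.078 0 0 0 0.065'; python3 -c "
from h import *
go(.458,.0065,.021)"; python3 -m jog '0 0 0 0 0 0 0.03; 0 0 0 0 0 0 0.03; 0 0 0 0 0 0 0.03;0 0 0 0 0 0 0.03;0 0 0 0 0 0 0.03' 40;  python3 -m jog '0 0 -0.01 0 0 0 0.03; 0 0 -0.04 0 0 0 0.03; 0 0 -0.07 0 0 0 0.03; 0 0 -0.07 0 0 0 0.03'; python3 - <<'E'
from h import *
c=snap('wrist','w23.png'); go(.631,-.0925,.093)
E
```

```text
t: 31.05
eef_pos: [0.4572, 0.007, 0.0207]
tool_rot: [-0.002, 0.001, 1.0, -0.001]
contact_force: [0.5, -0.4, 0.3]
gripper_width: 0.764
t 31.05 pos [0.4572 0.007  0.0207] F [ 0.5 -0.4  0.3] w 0.065 
 shift [-0.0008 -0.0005 -0.0003] turn [-0.09 -0.23 -0.15]
t: 31.55
eef_pos: [0.4595, 0.0085, 0.0235]
tool_rot: [0.001, 0.0, 1.0, -0.0]
contact_force: [-1.1, -2.6, 6.9]
gripper_width: 0.452
t: 31.95
eef_pos: [0.4612, 0.0098, 0.096]
tool_rot: [0.003, -0.0, 1.0, 0.001]
contact_force: [1.0, 0.3, -0.9]
gripper_width: 0.446
t 32.00 pos [0.4602 0.0099 0.0944] F [-0.2  0.1 -1.4] w 0.039 
 shift [-0.1707 -0.1026  0.002 ] turn [0.1  0.25 0.07]
```

View pics/w23.png

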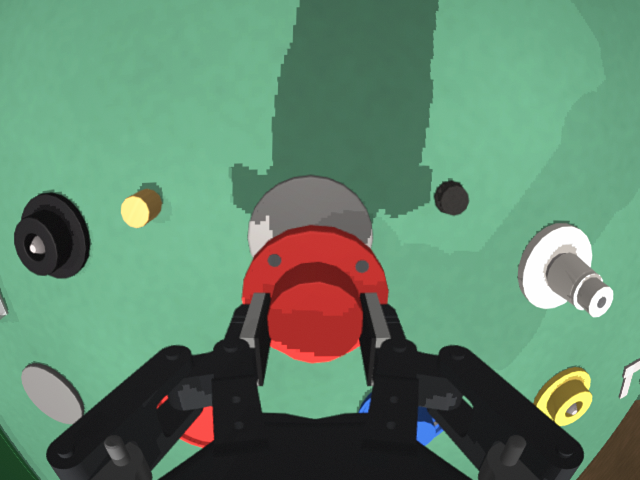

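Held level. To the red nest (0.631,-0.0925).

```bash
python3 -m jog '-0.171 -0.1025 0 0 0 0 0.03; -0.171 -0.1025 0 0 0 0 0.03; -0.171 -0.1025 0 0 0 0 0.03; -0.171 -0.1025 0 0 0 0 0.03; -0.171 -0.1025 0 0 0 0 0.03' |head -2; python3 -m jog '0 0 0 0 0 0 0.03; 0 0 0.02 0 0 0 0.03; 0 0 0.04 0 0 0 0.03; 0 0 0.04 0 0 0 0.03' |head -2;python3 - <<'E'
from h import *
c=snap('wrist','w24.png'); go(.631,-.0927,.019)
E
```

```text
t: 32.5
eef_pos: [0.6343, -0.0977, 0.0919]
t: 32.9
eef_pos: [0.6261, -0.0912, 0.0493]
t 32.95 pos [ 0.6273 -0.0917  0.0509] F [ 0.   0.9 -0.3] w 0.038 
 shift [-0.0038 -0.0011  0.0319] turn [ 0.07 -0.26  0.1 ]
```

View pics/w24.png

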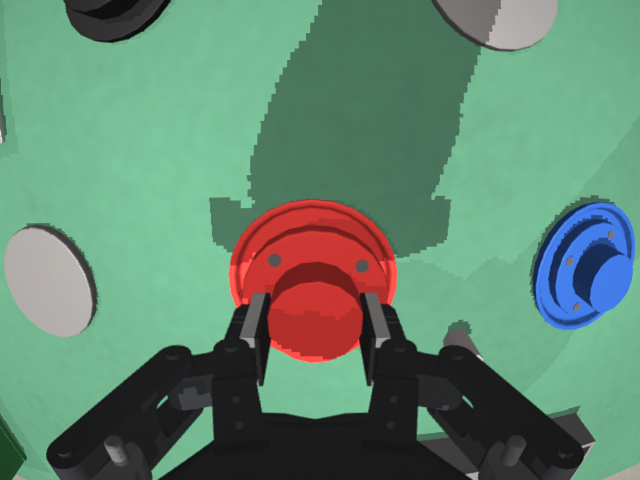

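```bash
python3 -m jog '-0.0025 -0.001 0.01 0 0 0 0.03; -0.0025 -0.001 0.02 0 0 0 0.03; -0.0025 -0.001 0.028 0 0 0 0.03; -0.0025 -0.001 0.031 0 0 0 0.03; -0.0025 -0.001 0.031 0 0 0 0.03'; python3 -m jog '0 0 0.001 0 0 0 0.03; 0 0 0.001 0 0 0 0.03'
```

```text
t: 33.45
eef_pos: [0.6318, -0.0942, 0.0208]
tool_rot: [-0.001, -0.0, 1.0, 0.0]
contact_force: [-0.3, 0.1, -0.3]
gripper_width: 0.452
t: 33.65
eef_pos: [0.6325, -0.0942, 0.0207]
tool_rot: [0.0, -0.0, 1.0, -0.0]
contact_force: [-0.4, -0.7, -0.5]
gripper_width: 0.452
```

```bash
python3 -m jog '0.001 0.001 0.001 0 0 0 0.03; 0.001 0.001 0.002 0 0 0 0.03;0.001 0.001 0.002 0 0 0 0.03'
```

```text
t: 33.95
eef_pos: [0.6315, -0.0932, 0.0196]
tool_rot: [0.0, -0.0, 1.0, 0.0]
contact_force: [-2.2, 0.9, 7.8]
gripper_width: 0.446
```

```bash
python3 -m jog '0 0 0 0 0 0 0.06; 0 0 0 0 0 0 0.06; 0 0 0 0 0 0 0.06; 0 0 -0.03 0 0 0 0.065; 0 0 -0.08 0 0 0 0.065'; python3 -m jog '0 0 -0.06 0 0 0 0.04; -0.05 0 -0.06 0 0 0 0.02; -0.05 0 -0.06 0 0 0 0' |head -2; python3 - <<'E'
from h import *
c=snap('wrist','w25.png'); t=snap('top','t25.png'); s=snap('side','s25.png'); go(.545,.205,.15)
E
```

```text
t: 34.45
eef_pos: [0.6286, -0.0926, 0.096]
tool_rot: [-0.004, -0.0, 1.0, 0.0]
contact_force: [0.6, -0.5, -0.1]
gripper_width: 0.763
t: 34.75
eef_pos: [0.6875, -0.092, 0.1621]
t 34.90 pos [ 0.6806 -0.093   0.1574] F [-0.4  0.5  0.1] w 0.001 
 shift [0.1353 0.2981 0.0077] turn [-0.   -0.1   0.05]
```

View pics/w25.png

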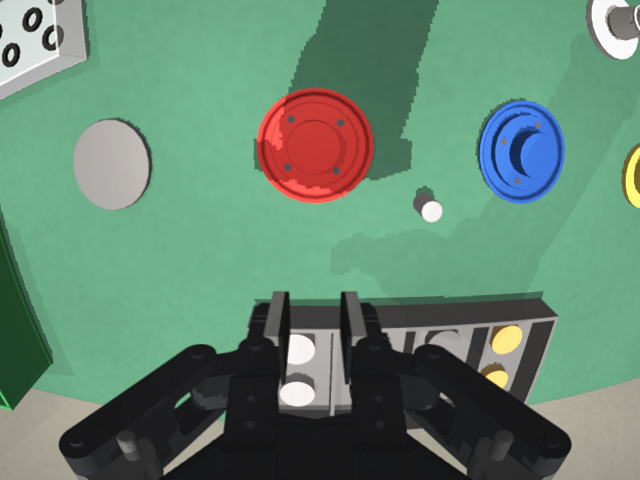

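View pics/s25.png

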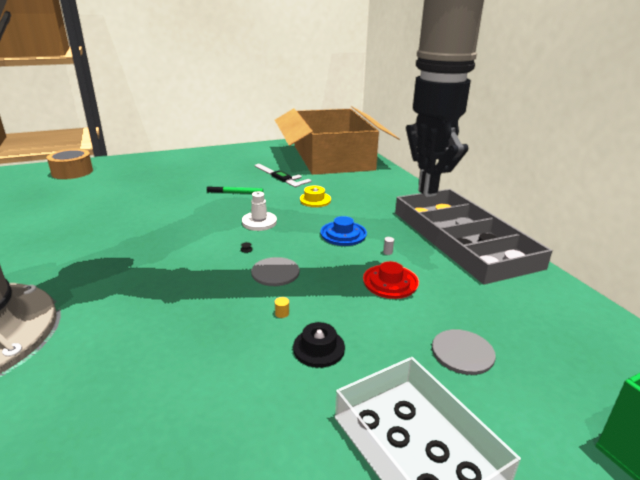

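All five parts are in place. With time to spare, I re-press the nozzle head with shut fingers to confirm the wedge.

```bash
python3 -m jog '0.135 0.298 0.02 0 0 0 0; 0.135 0.298 0.02 0 0 0 0; 0.135 0.298 0.02 0 0 0 0; 0.135 0.298 0.02 0 0 0 0; 0.135 0.298 0.02 0 0 0 0' |head -2; python3 -m jog '0.05 0.085 0 0 0 0 0; 0.05 0.085 0 0 0 0 0; 0.05 0.085 0 0 0 0 0; 0.05 0.085 0 0 0 0 0; 0.05 0.085 0 0 0 0 0' |head -2; python3 - <<'E'
from h import *
c=snap('wrist','w26.png'); go(.485,.205,.09)
E
```

```text
t: 35.4
eef_pos: [0.5755, 0.1349, 0.142]
t: 35.9
eef_pos: [0.5279, 0.2172, 0.1427]
t 35.95 pos [0.5283 0.2169 0.1429] F [ 0.4 -0.6 -0.3] w -0.000 
 shift [ 0.0433 -0.012   0.0529] turn [-0.07 -0.02 -0.12]
```

View pics/w26.png

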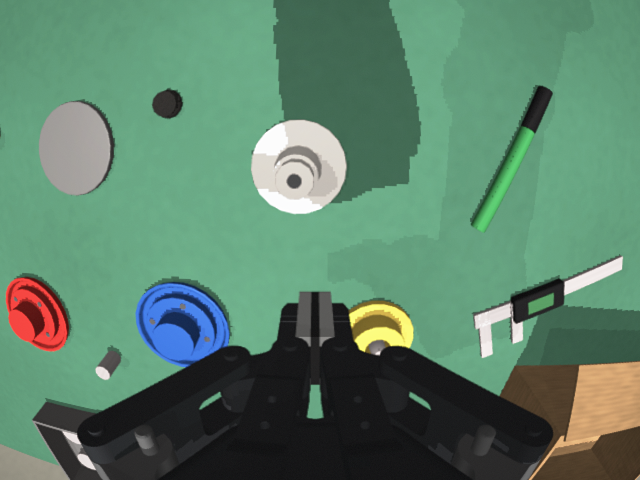

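```bash
python3 -c "
from h import *
c=snap('wrist'); print(onz(c,294,181,.067))"; python3 -m jog '0.0433 -0.012 0 0 0 0 0; 0.0433 -0.012 0 0 0 0 0; 0.0433 -0.012 0.03 0 0 0 0; 0.0433 -0.012 0.053 0 0 0 0; 0.0433 -0.012 0.053 0 0 0 0' |head -2; python3 -m jog '0 0 0 0 0 0 0; 0 0 0 0 0 0 0;0 0 0 0 0 0 0' |head -2; python3 - <<'E'
from h import *
c=snap('wrist','w27.png'); go(.485,.205,.07)
E
```

```text
[0.48517691 0.20399499 0.067     ]
t: 36.5
eef_pos: [0.4834, 0.2049, 0.0879]
t: 36.8
eef_pos: [0.4858, 0.2072, 0.0913]
t 36.85 pos [0.4856 0.2073 0.0912] F [ 0.   0.1 -0. ] w 0.000 
 shift [ 0.0006 -0.0023  0.0212] turn [0.06 0.09 0.02]
```

View pics/w27.png

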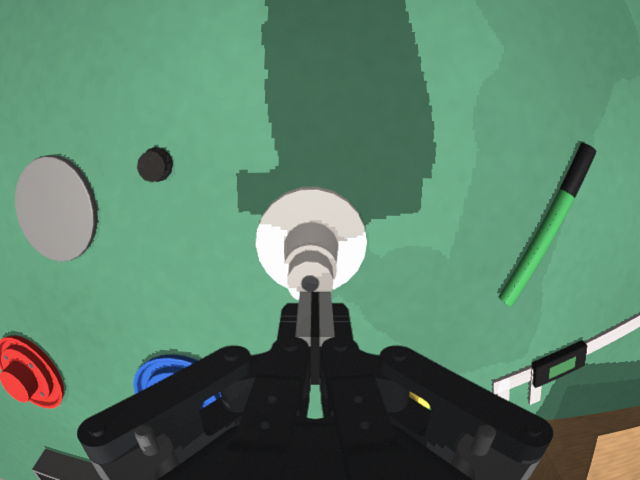

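The head's centre is at x≈310 in the image and the fingertips at 315, so the head is about 2 mm toward -y. I correct and approach slowly.

```bash
python3 -m jog '0.0005 -0.0027 0 0 0 0 0; 0.0005 -0.0027 0.01 0 0 0 0; 0.0005 -0.0027 0.019 0 0 0 0; 0.0005 -0.0027 0.019 0 0 0 0;0.0005 -0.0027 0.019 0 0 0 0'; python3 -m jog '0 0 0.001 0 0 0 0; 0 0 0.002 0 0 0 0; 0 0 0.002 0 0 0 0'
```

```text
t: 37.35
eef_pos: [0.484, 0.2041, 0.0706]
tool_rot: [-0.0, -0.0, 1.0, -0.0]
contact_force: [-0.2, 0.6, -0.2]
gripper_width: -0.002
t: 37.65
eef_pos: [0.4843, 0.2044, 0.0692]
tool_rot: [0.0, -0.0, 1.0, 0.0]
contact_force: [0.1, 0.4, -0.3]
gripper_width: 0.005
```

```bash
python3 -m jog '0 0 0.001 0 0 0 0; 0 0 0.002 0 0 0 0; 0 0 0.002 0 0 0 0'
```

```text
t: 37.95
eef_pos: [0.4842, 0.2043, 0.0671]
tool_rot: [-0.0, -0.0, 1.0, -0.0]
contact_force: [-0.4, 0.4, 0.2]
gripper_width: -0.001
```

```bash
python3 -m jog '0 0 0.0006 0 0 0 0; 0 0 0.0006 0 0 0 0'; python3 -m jog '0 0 0.0004 0 0 0 0; 0 0 0.0004 0 0 0 0'
```

```text
t: 38.15
eef_pos: [0.4843, 0.2044, 0.0667]
tool_rot: [-0.0, -0.0, 1.0, 0.0]
contact_force: [-0.2, 0.1, 3.3]
gripper_width: 0.001
t: 38.35
eef_pos: [0.4844, 0.2043, 0.0667]
tool_rot: [-0.0, -0.0, 1.0, 0.0]
contact_force: [-2.5, -1.5, 7.9]
gripper_width: -0.002
```

```bash
python3 -m jog '0 0 0.0004 0 0 0 0; 0 0 0.0004 0 0 0 0'
```

```text
t: 38.55
eef_pos: [0.4844, 0.2044, 0.0667]
tool_rot: [-0.0, -0.0, 1.0, 0.0]
contact_force: [-4.5, -1.2, 12.0]
gripper_width: 0.001
```

The head stays at z 0.0667 under 12 N, so the underside is at ≈0.017 and the nozzle does not sink further. Backing off and doing the final checks.

```bash
python3 -m jog '0 0 -0.02 0 0 0 0; 0 0 -0.06 0 0 0 0; 0 0 -0.1 0 0 0 0; -0.05 0 -0.12 0 0 0 0; -0.1 0 -0.12 0 0 0 0' |head -2; python3 -m jog '-0.05 -0.1 -0.03 0 0 0 0; -0.05 -0.1 -0.03 0 0 0 0; -0.05 -0.1 -0.03 0 0 0 0; -0.05 -0.1 -0.03 0 0 0 0;-0.05 -0.1 -0.03 0 0 0 0' ; python3 - <<'E'
from h import *
c=snap('wrist','w28.png'); s=snap('side','s28.png'); t=snap('top','t28.png')
for nm,c_ in (('side',s),('wrist',c)):
  for col,z,lab in [('red',.014,'flange/nest red'),('blue',.014,'blue')]:
    for k in blobs(c_,col,200): print(nm,lab,cv2.boundingRect(k),[np.round(v,4) for v in circ(c_,k,.010)])
i=s['image'][:,:,::-1]
r=[i[170:240,220:300],i[170:240,280:360],i[205:275,305:385],i[245:315,350:430],i[310:380,280:360]]
r=[cv2.resize(q,(266,233),interpolation=0) for q in r]+[cv2.resize(c['image'][:,:,::-1],(266,233))]
cv2.imwrite('pics/z28.png',np.vstack([np.hstack(r[:3]),np.hstack(r[3:])]))
o=status.get_obs(); print(o['t'],o['eef_pos'],o['contact_force'])
E
```

```text
t: 39.05
eef_pos: [0.5826, 0.2061, 0.1896]
t: 39.55
eef_pos: [0.6302, 0.1052, 0.2151]
tool_rot: [-0.001, -0.0, 1.0, 0.0]
contact_force: [-0.5, 0.6, -0.5]
gripper_width: 0.001
side flange/nest red (363, 261, 55, 38) [array([ 0.6317, -0.094 ]), np.float64(0.0958), np.float64(0.0023)]
side blue (320, 216, 47, 30) [array([0.6314, 0.097 ]), np.float64(0.1088), np.float64(0.0076)]
wrist flange/nest red (93, 162, 74, 85) [array([ 0.6313, -0.0917]), np.float64(0.0909), np.float64(0.0003)]
wrist blue (254, 151, 97, 94) [array([0.6283, 0.0923]), np.float64(0.0918), np.float64(0.0003)]
39.7 [0.62979807 0.10675257 0.21497778] [ 0.07946756 -0.62167675  0.47803213]
```

View pics/z28.png

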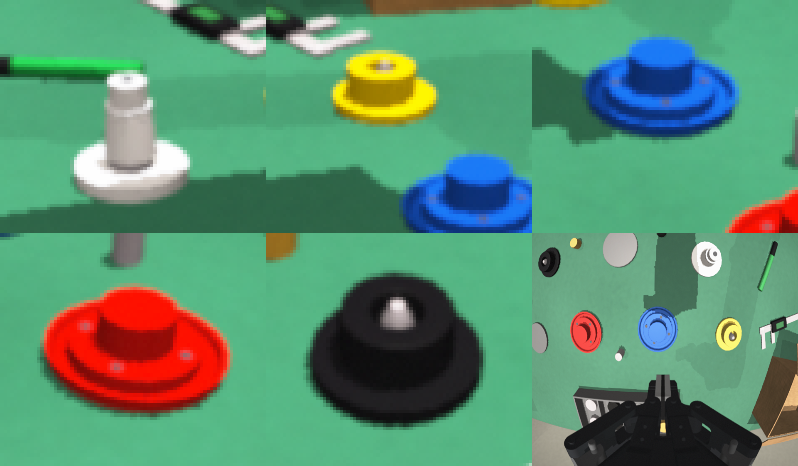

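View pics/w28.png

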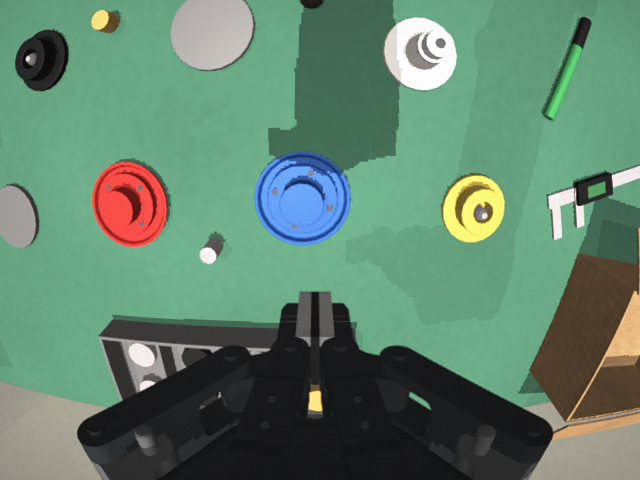

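The side crops and wrist view show every part flat on its own station. The flanges lie within the nest rims, both collars are down on their bases and the nozzle is upright. The gripper is clear at z 0.215, touching nothing. Handing in.

```bash
python3 -c "
from station import workorder
print(workorder.hand_in())"
```

```text
the job is handed in; nothing more can be done
None
```

I took both stacks apart, set all five parts on their own stations, and handed the job in at about 40 s; no verdict was reported.

- **Flanges and collars:** in the last side and wrist pictures both flanges lie flat in the nests of their own colour. Both collars are down on their bases round their posts.
- **Nozzle:** I pressed it to about 12 N while held, then again to about 12 N on its head with shut fingers. Its top stayed at z ≈ 0.0667 during the second push. That puts the underside at about 16.7 mm, slightly under the stated 17–19 mm but within measuring error. It stands upright in the pictures.
- **Release:** everything was let go, and the gripper ended clear at z ≈ 0.215 with about zero contact force.

**Not checked or in disagreement:**
- I could not measure the remaining wedge force on the nozzle directly.
- The second push on the nozzle showed about 4.5 N of sideways force.
- The final side-view circle fit of the blue nest was poor (4–5 mm off the wrist fit), because the flange hub fell inside the same colour mask. I relied on the wrist fit and the pictures there.

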